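Restock the spice rack behind the jars in use

TASK

Restock the spice rack: take the four new jars out of the divided tray and stand each one upright in the back row of the rack, fully down in the well directly behind the jar in use of its own kind, so that the back row repeats the order of the front row. The jars are glass, so set them down gently, and leave the jars in the front row standing where they are.

Things in the scene. Friction and masses are not known exactly. Their poses are not given: they have to be found in the camera images.
- new_red_mid (a point): The new round glass spice jar with a red screw cap and a dark label, 45 mm across, 106 mm tall (body 42 mm across up to 85 mm, cap 45 mm above that), 0.11 kg. Stands upright in one cell of the tray. This point is on its axis, half-way up, 53 mm above its underside; z is its axis, upward.
- new_herb_mid (a point): The new round jar with a pale screw cap and a green label, 47 mm across over its whole height of 98 mm, 0.11 kg. Stands upright in one cell of the tray. This point is on its axis, half-way up, 49 mm above its underside; z is its axis, upward.
- new_dropper_mid (a point): The new small brown essence bottle with a black dropper cap, 102 mm tall: body 33 mm across up to 68 mm, then a 24 mm black collar up to 77 mm, then a 12 mm rubber teat; 0.07 kg. Stands upright in one cell of the tray. This point is on its axis, half-way up, 51 mm above its underside; z is its axis, upward.
- new_squat_mid (a point): The new squat amber jar with a paper band and a plain aluminium screw lid, 76 mm tall: body 52 mm across up to 52 mm, lid 49 mm across from 55 to 76 mm; 0.14 kg. Stands upright in one cell of the tray. This point is on its axis, half-way up, 38 mm above its underside; z is its axis, upward.
- open_red_mid (a point): The jar in use of the same kind and size as new_red, standing in a front well of the rack. This point is on its axis, half-way up, 53 mm above its underside.
- open_herb_mid (a point): The jar in use of the same kind and size as new_herb, standing in a front well of the rack. This point is on its axis, half-way up, 49 mm above its underside.
- open_dropper_mid (a point): The jar in use of the same kind and size as new_dropper, standing in a front well of the rack. This point is on its axis, half-way up, 51 mm above its underside.
- open_squat_mid (a point): The jar in use of the same kind and size as new_squat, standing in a front well of the rack. This point is on its axis, half-way up, 38 mm above its underside.
- rack: Wooden stepped spice rack, 204 (x) x 348 (y) mm, fixed. Origin: centre of its underside; +x from its front (low) step to its back (high) step, y along the rows. Round wells 59 mm wide, 14 mm deep, at y = -117, -39, +39, +117 mm: front row, holding the jars in use, at x = -50 mm (well floor 8 mm above the table); empty back row at x = +50 mm (floor 38 mm, rim 52 mm above the table). End cheeks 8 mm higher than the rims.
- tray: Shallow divided tray of pale wood with four cells in a row, 86 x 316 x 30 mm, walls 3 mm, fixed. Origin: centre of its underside; y along the row; z up. Cells about 80 x 75 mm, centred at about y = -117, -39, +39, +117 mm, floor 3 mm above the table; each holds one new jar somewhere near its middle. (A few similar jars at the far back of the table are no part of the job.)

How it is judged:
By the outcome, as a careful person would: the job done as asked, in the order asked, and still so for the second after the job is handed in, with the robot touching nothing.
It also fails if it takes over 112 s, if anything falls off the work surface, if the arm or the gripper's body presses on something with over 40 N, if the wrist force passes 120 N, or if a joint passes its speed limit or range.

ROBOT

A 6-joint arm with a two-finger parallel gripper is mounted at the origin on a cart in front of the work surface, level with it; the furniture and walls round the work are solid. World frame = base frame: x ahead of the robot, y to its left, z up, the work surface at z = 0. Lengths are in m, angles in rad, forces in N, time in s.
With the tool pointing down it reaches from about 0.325 to 0.9 m from the base axis. Payload 6.1 kg.
Tool frame: the origin (TCP) lies on the centre line of the jaws, within the pads' length; the fingertips stand 17 mm ahead of it and the grasp point (between the pads) lies 2 mm behind it (ctrl.nose_length is the distance from the TCP to the fingertips, in m); z points along the fingers, y is the direction in which the jaws open and shut (so a half turn about z gives the same grasp; the last joint's range is limited). The gripper opens to 87 mm and grips with 3 to 60 N. Pads are 19 mm wide; open, the fingers measure 117 mm over their backs; the gripper's body (75 mm by 190 mm) begins 51 mm behind the grasp point.
Start: joints at [-1.465, 0.22, 1.526, -0, 1.395, -0.126], TCP at [0.144, -0.608, 0.24] pointing down, gripper open.
Joint ranges: [-2.98, 2.98], [-0.91, 2.08], [0.09, 2.57], [-1.24, 4.39], [0.2, 2.65], [-2.68, 2.68]. Speed limits (rad/s): [2.57, 2.57, 3.01, 3.14, 3.14, 3.14].

INTERFACE

Orientations are given as a rotation vector (axis times angle).
In Python, from cell import ctrl gives the robot as it stands. The module is installed in compiled form; this text tells all that it offers.
- The arm moves only by the tool step_arm, never from a script. Its argument "increments" is one flat list of numbers, 7 for each row, row after row: the finger opening in mm, from 0 to 87, then the shift along the tool's x, y, z in units of 40 mm (1.0 is 40 mm), then the turn, a rotation vector about the tool's x, y, z in units of 8 degrees (1.0 is 8 degrees). In form: [fingers, tx, ty, tz, rx, ry, rz, fingers, tx, ty, tz, rx, ry, rz, ...]. A call has 1 to 10 rows; each row shifts and turns the pose as measured when the row begins, along the tool's axes as they then stand; what a row does not reach is not made up. A row lasts 1/10 s, in which the tool goes at most 50 mm and 8.59 degrees, less where a joint would pass 70% of its speed; a pose out of reach is approached as far as the arm can. A call is refused whole if a number of a shift passes 1 or a number of a turn 1, either way. A call with a gripper value outside its range is refused whole. The fingers move at their own pace and stop on an object; the grip force is fixed at half the most. Time passes only in rows, so rows that do not move let the fingers close. It gives the time, the measured TCP pose, the force and the opening at its end, in the units of the state.
- ctrl.get_state(): the state, without advancing time (a new reading comes with each control period).
- ctrl.get_image(name): name is "side" or "top"; returns the picture (384x512x3 uint8, red, green, blue); there is no depth.
- ctrl.get_calibration(name): a dict with "fx", "fy", "cx", "cy" (pixels), "camera_from_world" (4x4, takes a point from world to camera coordinates). Camera axes: x right, y down, z forward; pixel columns grow to the right and rows downward; lengths in m; the calibration is good to about 2 mm. A picture is of the moment at which its call begins. get_calibration takes no time and is no camera call.
- ctrl.hand_in(): hands the job in, once; it reports no verdict.
The state is a dict: "time": time; "joint_positions": joint angles; "joint_vel": joint speeds; "joint_torque": joint torques, N m; "position": TCP position; "ee_rot": TCP orientation; "wrist_force": force on the tool from outside, world axes, zero at the start; "ft_torque": the same for the moment, N m; "finger_gap": finger opening in m.
Only numpy, scipy, OpenCV 4.12 (cv2) and the standard library are available. Lean on these libraries where they do the work, as an engineer would, in place of code of your own. Each camera call takes 0.05 s, during which the arm holds its last target.

## Working session

There is one attempt and no reset: what is moved stays moved. The work goes in short steps, Python scripts to look and compute and a tool call to move; the robot and the scene stay as the last step left them, time stands still between calls to the robot, and variables do not carry over. Pictures are saved under pics/ and viewed, and the job is handed in when it is done.

Besides the shell and the picture viewer there is one more tool, called after ">>>" by a JSON object that holds its "name" and its "arguments", one argument or row to a line. step_arm: Moves the arm, as the interface text tells. Its arguments: {"type":"object","properties":{"increments":{"type":"array"}},"required":["increments"]}

```bash
mkdir -p pics; ls
python3 - <<'E'
from cell import ctrl
import cv2
s=ctrl.get_state();print(s)
for n in("side","top"):
    im=ctrl.get_image(n);cv2.imwrite(f"pics/{n}0.png",im[:,:,::-1])
    c=ctrl.get_calibration(n);print(n,c)
print(ctrl.nose_length)
E
```

```text
pics
{'time': 0.0, 'joint_positions': array([-1.46508927e+00,  2.21278876e-01,  1.52763084e+00, -7.25718288e-06,
        1.39469049e+00, -1.26111987e-01]), 'joint_vel': array([-0.00091426, -0.00087328,  0.00107224, -0.00069249, -0.00119563,
        0.00017089]), 'joint_torque': array([-1.69919349e-03, -4.94615757e+01, -3.87371886e+01,  7.00518745e-02,
        5.72225580e-02, -1.90298274e-04]), 'position': array([ 0.14351568, -0.60768409,  0.23839411]), 'ee_rot': array([-3.11851831e+00, -3.63095510e-01, -2.09383849e-05]), 'wrist_force': array([-0.57891094,  0.05006074, -0.03869222]), 'ft_torque': array([ 0.02385331,  0.01658658, -0.02994312]), 'finger_gap': 0.08660697499176903}
side {'fx': 401.7088844667205, 'fy': 401.7088844667205, 'cx': 251.6595926151943, 'cy': 191.57477063025613, 'camera_from_world': array([[-0.95715568, -0.28888212,  0.02000315,  0.4521505 ],
       [-0.12702061,  0.3567728 , -0.9255155 ,  0.13269408],
       [ 0.2602283 , -0.88840323, -0.37818109,  0.95160306],
       [ 0.        ,  0.        ,  0.        ,  1.        ]])}
top {'fx': 495.0878719689398, 'fy': 495.0878719689398, 'cx': 255.59173768808222, 'cy': 198.32198675972808, 'camera_from_world': array([[-0.00774313, -0.9999616 ,  0.00410325,  0.01002519],
       [-0.99641154,  0.00736964, -0.08431925,  0.50101576],
       [ 0.08428577, -0.00474142, -0.99643034,  1.55296129],
       [ 0.        ,  0.        ,  0.        ,  1.        ]])}
0.017
```

View pics/side0.png

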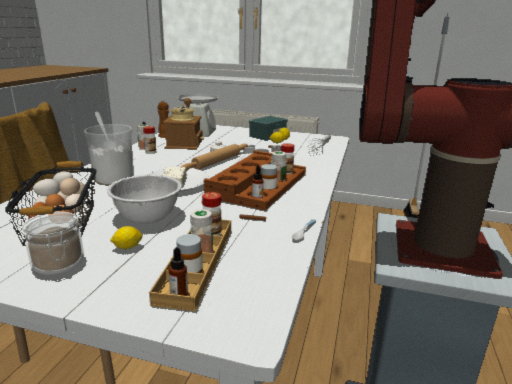

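View pics/top0.png

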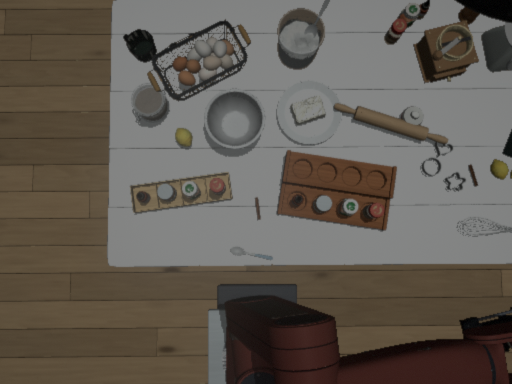

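Run:
```python
import cv2,numpy as np
t=cv2.imread('pics/top0.png')
a=t[165:220,120:240];b=t[145:235,270:405]
cv2.imwrite('pics/ta.png',cv2.resize(a,None,fx=6.5,fy=6.5,interpolation=cv2.INTER_CUBIC)*1)
cv2.imwrite('pics/tb.png',cv2.resize(b,None,fx=5.9,fy=5.9,interpolation=cv2.INTER_CUBIC))
s=cv2.imread('pics/side0.png')
cv2.imwrite('pics/sa.png',cv2.resize(s[185:310,145:240],None,fx=4.5,fy=4.5,interpolation=cv2.INTER_CUBIC))
cv2.imwrite('pics/sb.png',cv2.resize(s[135:210,195:315],None,fx=6,fy=6,interpolation=cv2.INTER_CUBIC))
```

```text
(no output)
```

View pics/ta.png

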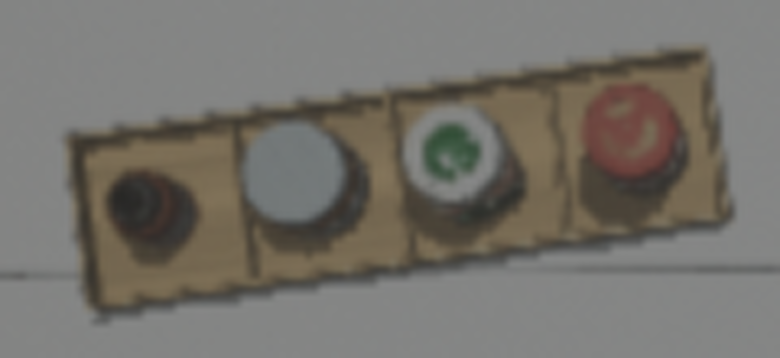

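View pics/tb.png

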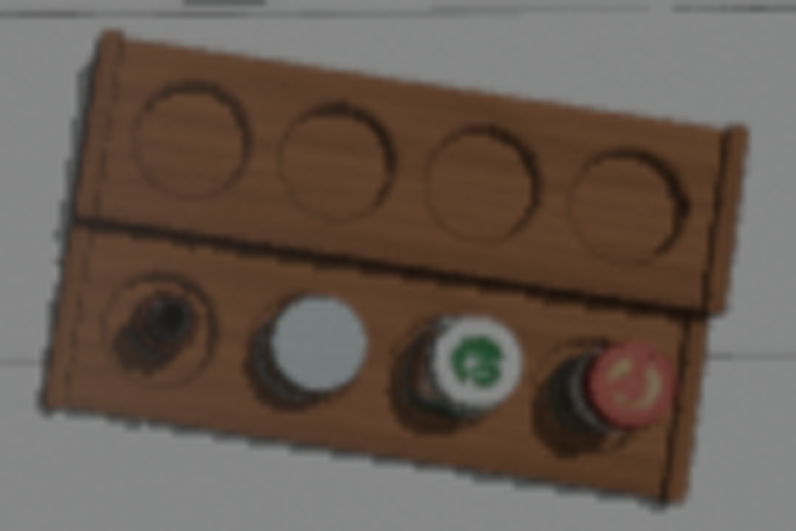

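View pics/sa.png

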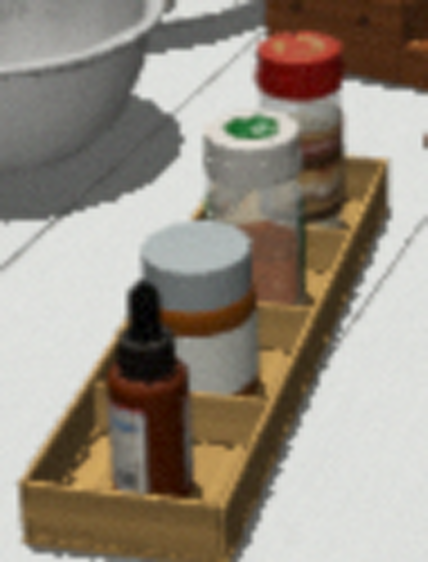

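View pics/sb.png

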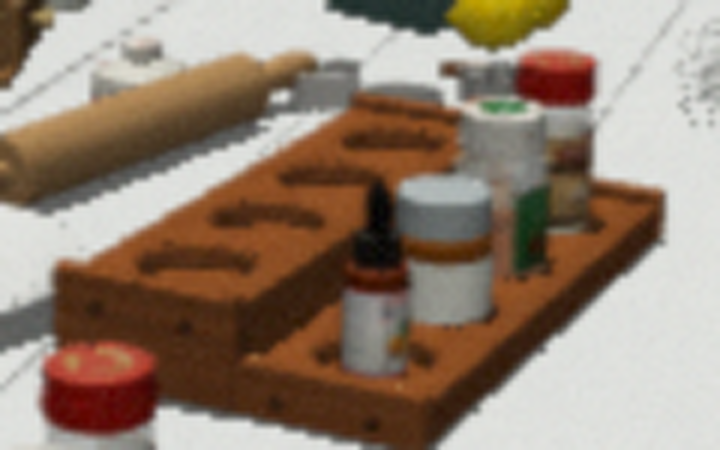

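```bash
cat > h.py <<'E'
import numpy as np,cv2
from cell import ctrl
from scipy.spatial.transform import Rotation as R
def ray(n,u,v):
    c=ctrl.get_calibration(n);M=np.array(c['camera_from_world']);r=M[:3,:3]
    d=r.T@np.array([(u-c['cx'])/c['fx'],(v-c['cy'])/c['fy'],1.]);return -r.T@M[:3,3],d
def plane(n,u,v,z):
    o,d=ray(n,u,v);return o+d*(z-o[2])/d[2]
def tri(a,b):
    (o1,d1),(o2,d2)=a,b
    A=np.stack([d1,-d2],1);t=np.linalg.lstsq(A,o2-o1,rcond=None)[0]
    p,q=o1+t[0]*d1,o2+t[1]*d2;return (p+q)/2,np.linalg.norm(p-q)
def proj(n,P):
    c=ctrl.get_calibration(n);M=np.array(c['camera_from_world'])
    p=M[:3,:3]@np.asarray(P)+M[:3,3];return np.array([c['fx']*p[0]/p[2]+c['cx'],c['fy']*p[1]/p[2]+c['cy']])
def blob(im,mask,box):
    x0,y0,x1,y1=box;m=np.zeros(mask.shape,np.uint8);m[y0:y1,x0:x1]=mask[y0:y1,x0:x1]
    n,l,st,ce=cv2.connectedComponentsWithStats(m);i=1+np.argmax(st[1:,4]);
    return ce[i],st[i]
def state():
    s=ctrl.get_state();r=R.from_rotvec(s['ee_rot']).as_matrix()
    return s,r
def go(P,yawdeg):
    "remaining shift in tool axes (units 40mm) and rotation (units 8deg) for TCP to P, tool down with tool x at yaw"
    s,r=state();d=r.T@(np.array(P)-s['position'])/0.04
    y=np.radians(yawdeg);c,k=np.cos(y),np.sin(y)
    T=np.array([[c,k,0],[k,-c,0],[0,0,-1]])
    w=R.from_matrix(r.T@T).as_rotvec(degrees=True)/8
    print('pos',np.round(s['position'],4),'t',round(s['time'],2),'gap',round(s['finger_gap']*1e3,1),'F',np.round(s['wrist_force'],1))
    print('shift u',np.round(d,2),'turn u',np.round(w,2),'joints',np.round(s['joint_positions'],2))
E
python3 - <<'E'
from h import *
t=cv2.imread('pics/top0.png');s=cv2.imread('pics/side0.png')
ht=cv2.cvtColor(t,cv2.COLOR_BGR2HSV).astype(int);hs=cv2.cvtColor(s,cv2.COLOR_BGR2HSV).astype(int)
def red(h):return ((((h[...,0]<8)|(h[...,0]>172))&(h[...,1]>110)&(h[...,2]>90))).astype(np.uint8)
def pale(h,smax,vmin):return ((h[...,1]<smax)&(h[...,2]>vmin)).astype(np.uint8)
for p in [(165,190),(190,187),(217,184),(143,198),(323,203),(349,207),(376,211),(298,200),(180,210)]:
    print(p,ht[p[1],p[0]])
print('red top',blob(t,red(ht),(205,170,232,200)),blob(t,red(ht),(365,195,390,220)))
print('red side',blob(s,red(hs),(195,185,225,212)),blob(s,red(hs),(275,140,300,156)))
E
```

```text
(165, 190) [ 90  11 121]
(190, 187) [66 75 88]
(217, 184) [  5 104 113]
(143, 198) [13 36 49]
(323, 203) [ 90  12 124]
(349, 207) [ 67  40 108]
(376, 211) [  4 123 110]
(298, 200) [15 32 32]
(180, 210) [ 60   2 133]
red top (array([222.5, 184. ]), array([222, 184,   2,   1,   2], dtype=int32)) (array([376.93043478, 209.56521739]), array([370, 203,  14,  14, 115], dtype=int32))
red side (array([210.35359116, 199.08839779]), array([202, 192,  19,  15, 181], dtype=int32)) (array([287.425 , 147.7875]), array([281, 144,  13,   9,  80], dtype=int32))
```

Run:
```python
from h import *
def un(p,s,o): return (p[0]+.5)/s-.5+o[0],(p[1]+.5)/s-.5+o[1]
ta=lambda p:un(p,6.5,(120,165));tb=lambda p:un(p,5.9,(270,145))
sa=lambda p:un(p,4.5,(145,185));sb=lambda p:un(p,6,(195,135))
for n,p,q,z in [('squat',(292,173),(197,248),.079),('herb',(452,155),(252,131),.101),('red',(629,132),(300,47),.109),('drop',(128,202),(143,285),.105)]:
    print(n,'plane',plane('top',*ta(p),z).round(4),'side',plane('side',*sa(q),z).round(4),'tri',*[np.round(x,4) for x in tri(ray('top',*ta(p)),ray('side',*sa(q)))])
W=[]
for i,(p,q) in enumerate([((192,140),(198,260)),((337,162),(268,217)),((483,184),(330,177)),((628,207),(395,138))]):
    a=plane('top',*tb(p),.052);W.append(a[:2])
    print('well',i,a.round(4),plane('side',*sb(q),.052).round(4),'tri',*[np.round(x,4) for x in tri(ray('top',*tb(p)),ray('side',*sb(q)))])
for n,p,z in [('fsq',(319,343),.084),('fherb',(477,362),.106),('fred',(633,383),.114),('fdrop',(172,313),.11)]:
    print(n,plane('top',*tb(p),z).round(4))
W=np.array(W);d=(W[0]-W[3]);print('yaw y',np.degrees(np.arctan2(-d[0],d[1])),np.linalg.norm(d)/3)
# tray corners
C=[plane('top',*ta(p),.03)[:2] for p in [(70,135),(708,50),(730,215),(98,310)]]
C=np.array(C);print('tray',C.round(4),C.mean(0));d=C[0]-C[1];print(np.degrees(np.arctan2(-d[0],d[1])));d=C[3]-C[2];print(np.degrees(np.arctan2(-d[0],d[1])))
```

```text
squat plane [0.5202 0.2854 0.079 ] side [0.5193 0.2872 0.079 ] tri [0.5202 0.2856 0.078 ] 0.0002
herb plane [0.5258 0.2072 0.101 ] side [0.5255 0.2106 0.101 ] tri [0.5264 0.2076 0.0995] 0.0009
red plane [0.5351 0.1244 0.109 ] side [0.5358 0.1244 0.109 ] tri [0.5354 0.1245 0.109 ] 0.0007
drop plane [0.5046 0.3564 0.105 ] side [0.5058 0.3638 0.105 ] tri [0.5067 0.3581 0.1014] 0.0038
well 0 [ 0.5918 -0.1402  0.052 ] [ 0.5921 -0.1417  0.052 ] tri [ 0.5916 -0.1402  0.0526] 0.0001
well 1 [ 0.5794 -0.217   0.052 ] [ 0.5798 -0.2158  0.052 ] tri [ 0.5798 -0.217   0.0516] 0.0006
well 2 [ 0.5671 -0.2943  0.052 ] [ 0.5686 -0.2914  0.052 ] tri [ 0.5683 -0.2942  0.051 ] 0.0023
well 3 [ 0.5543 -0.371   0.052 ] [ 0.5542 -0.3737  0.052 ] tri [ 0.5538 -0.3709  0.0529] 0.0007
fsq [ 0.4808 -0.201   0.084 ]
fherb [ 0.4688 -0.2783  0.106 ]
fred [ 0.457  -0.3555  0.114 ]
fdrop [ 0.4947 -0.1228  0.11  ]
yaw y -9.228874637885479 0.07795089369054731
tray [[0.5445 0.4024]
 [0.584  0.0916]
 [0.503  0.0812]
 [0.459  0.3877]] [0.52262391 0.24071952]
7.243737483740379
8.162414924262421
```

>>> {"name": "step_arm", "arguments": {
  "increments": [87, 0, 0, -0.1, 0, 0, -1, 87, 0, 0, -0.1, 0, 0, -1, 87, 0, 0, -0.1, 0, 0, -1, 87, 0, 0, -0.1, 0, 0, -1, 87, 0, 0, -0.1, 0, 0, -1, 87, 0, 0, -0.1, 0, 0, -1, 87, 0, 0, -0.1, 0, 0, -1, 87, 0, 0, -0.1, 0, 0, -1, 87, 0, 0, -0.1, 0, 0, -1, 87, 0, 0, -0.1, 0, 0, -1]
}}

```text
time: 1.1
position: [0.1431, -0.6041, 0.272]
ee_rot: [-2.085, -2.334, -0.017]
wrist_force: [0.7, -0.1, -0.2]
finger_gap: 0.0871
```

```bash
python3 -c "
from h import *
go((.535,.1245,.25),97.8)"
```

```text
pos [ 0.1431 -0.6041  0.272 ] t 1.1 gap 87.1 F [ 0.7 -0.1 -0.2]
shift u [16.99 11.78  0.82] turn u [ 0.   -0.11 -0.17] joints [-1.47  0.2   1.49  0.    1.47 -1.58]
```

>>> {"name": "step_arm", "arguments": {
  "increments": [87, 0.94, 0.65, 0, 0, 0, 0, 87, 0.94, 0.65, 0, 0, 0, 0, 87, 0.94, 0.65, 0, 0, 0, 0, 87, 0.94, 0.65, 0, 0, 0, 0, 87, 0.94, 0.65, 0, 0, 0, 0, 87, 0.94, 0.65, 0, 0, 0, 0, 87, 0.94, 0.65, 0, 0, 0, 0, 87, 0.94, 0.65, 0, 0, 0, 0, 87, 0.94, 0.65, 0, 0, 0, 0, 87, 0.94, 0.65, 0, 0, 0, 0]
}}

```text
time: 2.1
position: [0.3606, -0.1884, 0.2731]
ee_rot: [-2.088, -2.323, -0.023]
wrist_force: [0.3, -1.1, -0.1]
finger_gap: 0.0869
```

```bash
python3 -c "
from h import *
go((.535,.1245,.2),97.8)"
```

```text
pos [ 0.3606 -0.1884  0.2731] t 2.1 gap 86.9 F [ 0.3 -1.1 -0.1]
shift u [7.27 5.17 1.99] turn u [-0.   -0.16 -0.21] joints [-0.69 -0.34  2.    0.02  1.5  -0.8 ]
```

>>> {"name": "step_arm", "arguments": {
  "increments": [87, 0.9, 0.64, 0.2, 0, -0.02, -0.03, 87, 0.9, 0.64, 0.2, 0, -0.02, -0.03, 87, 0.9, 0.64, 0.2, 0, -0.02, -0.03, 87, 0.9, 0.64, 0.2, 0, -0.02, -0.03, 87, 0.9, 0.64, 0.2, 0, -0.02, -0.03, 87, 0.9, 0.64, 0.2, 0, -0.02, -0.03, 87, 0.9, 0.64, 0.2, 0, -0.02, -0.03, 87, 0.5, 0.35, 0.2, 0, 0, 0, 87, 0, 0, 0, 0, 0, 0, 87, 0, 0, 0, 0, 0, 0]
}}

```text
time: 3.1
position: [0.5228, 0.125, 0.2079]
ee_rot: [-2.054, -2.376, 0.001]
wrist_force: [0.3, -0.1, -0.8]
finger_gap: 0.0869
```

```bash
python3 -c "
from h import *
go((.535,.1245,.14),97.8)"
```

```text
pos [0.5228 0.125  0.2079] t 3.1 gap 86.9 F [ 0.3 -0.1 -0.8]
shift u [-0.06  0.3   1.7 ] turn u [-0.01 -0.    0.07] joints [ 0.09  0.04  1.79  0.    1.32 -0.06]
```

>>> {"name": "step_arm", "arguments": {
  "increments": [87, -0.06, 0.3, 0.6, 0, 0, 0.07, 87, 0, 0, 0.6, 0, 0, 0, 87, 0, 0, 0, 0, 0, 0]
}}

```text
time: 3.4
position: [0.5351, 0.1217, 0.1603]
ee_rot: [2.068, 2.364, 0.0]
wrist_force: [-0.9, 0.3, 0.0]
finger_gap: 0.0872
```

Run:
```python
from h import *
go((.535,.1245,.098),97.8)
for n in("side","top"):
    im=ctrl.get_image(n)[:,:,::-1];cv2.imwrite(f"pics/{n}1.png",im)
a=cv2.imread('pics/side1.png')[130:300,140:310];b=cv2.imread('pics/top1.png')[150:270,120:290]
cv2.imwrite('pics/c1.png',np.hstack([cv2.resize(a,(400,400),interpolation=2),cv2.resize(b,(400,282),interpolation=2)[:282] if 0 else cv2.copyMakeBorder(cv2.resize(b,(400,282),interpolation=2),0,118,0,0,0)]))
```

```text
pos [0.5351 0.1217 0.1603] t 3.4 gap 87.2 F [-0.9  0.3  0. ]
shift u [0.07 0.   1.56] turn u [ 0.01  0.   -0.02] joints [ 0.08  0.11  1.81 -0.    1.23 -0.05]
```

View pics/c1.png

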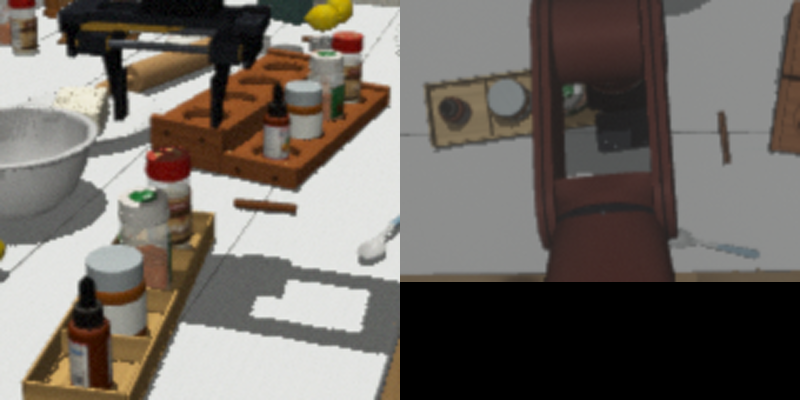

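The fingers (side crop at (117,110) and (218,115)) straddle the red cap at (168,160); the top view is hidden by the arm. Going down.

>>> {"name": "step_arm", "arguments": {
  "increments": [87, 0.07, 0, 0.55, 0, 0, 0, 87, 0, 0, 0.55, 0, 0, 0, 87, 0, 0, 0.45, 0, 0, 0, 87, 0, 0, 0, 0, 0, 0]
}}

```text
time: 3.9
position: [0.5424, 0.1228, 0.1092]
ee_rot: [2.063, 2.35, 0.021]
wrist_force: [0.5, -0.8, -0.9]
finger_gap: 0.087
```

```bash
python3 -c "
from h import *
go((.535,.1245,.098),97.8)"
```

```text
pos [0.5424 0.1228 0.1092] t 3.9 gap 87.0 F [ 0.5 -0.8 -0.9]
shift u [ 0.07 -0.18  0.28] turn u [ 0.14  0.01 -0.04] joints [ 0.08  0.17  1.84 -0.    1.11 -0.05]
```

>>> {"name": "step_arm", "arguments": {
  "increments": [87, 0.07, -0.18, 0.28, 0.14, 0, -0.04, 87, 0, 0, 0, 0, 0, 0]
}}

```text
time: 4.1
position: [0.5362, 0.1243, 0.1006]
ee_rot: [2.065, 2.364, 0.001]
wrist_force: [-0.1, -0.2, -0.7]
finger_gap: 0.0869
```

```bash
python3 -c "
from h import *
go((.535,.1245,.098),97.8)"
```

```text
pos [0.5362 0.1243 0.1006] t 4.1 gap 86.9 F [-0.1 -0.2 -0.7]
shift u [ 0.01 -0.03  0.06] turn u [ 0.02  0.01 -0.01] joints [ 0.09  0.19  1.84 -0.    1.11 -0.05]
```

>>> {"name": "step_arm", "arguments": {
  "increments": [87, 0, -0.03, 0.06, 0.02, 0, 0, 44, 0, 0, 0, 0, 0, 0, 40, 0, 0, 0, 0, 0, 0, 40, 0, 0, 0, 0, 0, 0, 40, 0, 0, 0, 0, 0, 0, 40, 0, 0, 0, 0, 0, 0, 40, 0, 0, 0, 0, 0, 0, 40, 0, 0, 0, 0, 0, 0]
}}

```text
time: 4.9
position: [0.5373, 0.1244, 0.1017]
ee_rot: [2.063, 2.363, 0.003]
wrist_force: [-0.4, -1.1, 2.0]
finger_gap: 0.0436
```

```bash
python3 -c "
from h import *
go((.535,.1245,.098),97.8)"
```

```text
pos [0.5373 0.1244 0.1017] t 4.9 gap 43.6 F [-0.4 -1.1  2. ]
shift u [ 0.01 -0.06  0.09] turn u [ 0.04  0.02 -0.01] joints [ 0.09  0.18  1.84 -0.    1.11 -0.05]
```

>>> {"name": "step_arm", "arguments": {
  "increments": [30, 0, 0, 0, 0, 0, 0, 30, 0, 0, -0.2, 0, 0, 0, 30, 0, 0, -0.5, 0, 0, 0, 30, 0, 0, -0.8, 0, 0, 0, 30, 0, 0, -0.8, 0, 0, 0, 30, 0, 0, -0.8, 0, 0, 0, 30, 0, 0, -0.5, 0, 0, 0, 30, 0, 0, 0, 0, 0, 0]
}}

```text
time: 5.7
position: [0.5347, 0.1245, 0.2514]
ee_rot: [2.065, 2.365, -0.002]
wrist_force: [0.5, 0.2, -0.7]
finger_gap: 0.0436
```

```bash
python3 -c "
from h import *
go((.5543,-.371,.27),80.8)"
```

```text
pos [0.5347 0.1245 0.2514] t 5.7 gap 43.6 F [ 0.5  0.2 -0.7]
shift u [-12.34  -1.18  -0.44] turn u [0.   0.01 2.12] joints [ 0.09  0.03  1.71 -0.    1.4  -0.05]
```

>>> {"name": "step_arm", "arguments": {
  "increments": [30, -0.5, -0.05, -0.2, 0, 0, 0, 30, -0.9, -0.08, -0.2, 0, 0, 0, 30, -0.9, -0.09, 0, 0, 0, 0, 30, -0.9, -0.09, 0, 0, 0, 0, 30, -0.9, -0.09, 0, 0, 0, 0, 30, -0.9, -0.09, 0, 0, 0, 0, 30, -0.9, -0.09, 0, 0, 0, 0, 30, -0.9, -0.09, 0, 0, 0, 0, 30, -0.9, -0.09, 0, 0, 0, 0, 30, -0.9, -0.09, 0, 0, 0, 0]
}}

```text
time: 6.7
position: [0.5438, -0.2272, 0.2558]
ee_rot: [-2.048, -2.367, 0.007]
wrist_force: [0.9, 0.5, -0.6]
finger_gap: 0.0438
```

```bash
python3 -c "
from h import *
go((.5543,-.371,.27),80.8)"
```

```text
pos [ 0.5438 -0.2272  0.2558] t 6.7 gap 43.8 F [ 0.9  0.5 -0.6]
shift u [-3.59 -0.26 -0.37] turn u [-0.08 -0.03  2.18] joints [-0.53  0.13  1.59 -0.    1.43 -0.67]
```

>>> {"name": "step_arm", "arguments": {
  "increments": [30, -0.9, -0.07, -0.1, -0.02, 0, 0, 30, -0.9, -0.07, -0.1, -0.02, 0, 0, 30, -0.8, -0.07, -0.1, -0.02, 0, 0, 30, -0.5, -0.06, 0, 0, 0, 0, 30, 0, 0, 0, 0, 0, 0.8, 30, 0, 0, 0, 0, 0, 0.8, 30, 0, 0, 0, 0, 0, 0.6, 30, 0, 0, 0, 0, 0, 0]
}}

```text
time: 7.5
position: [0.5444, -0.3608, 0.2509]
ee_rot: [-2.396, -1.994, 0.006]
wrist_force: [1.3, -0.1, -0.6]
finger_gap: 0.0436
```

```bash
python3 -c "
from h import *
go((.5543,-.371,.23),80.8)"
```

```text
pos [ 0.5444 -0.3608  0.2509] t 7.5 gap 43.6 F [ 1.3 -0.1 -0.6]
shift u [-0.21  0.3   0.51] turn u [-0.15 -0.09 -0.16] joints [-0.71  0.3   1.41  0.    1.46 -0.52]
```

>>> {"name": "step_arm", "arguments": {
  "increments": [30, -0.21, 0.3, 0.3, -0.15, -0.09, -0.16, 30, 0, 0, 0.3, 0, 0, 0, 30, 0, 0, 0, 0, 0, 0]
}}

```text
time: 7.8
position: [0.5534, -0.37, 0.2224]
ee_rot: [-2.382, -2.041, 0.0]
wrist_force: [-0.3, 1.0, -0.9]
finger_gap: 0.0439
```

```bash
python3 -c "
from h import *
go((.5543,-.371,.17),80.8)"
```

```text
pos [ 0.5534 -0.37    0.2224] t 7.8 gap 43.9 F [-0.3  1.  -0.9]
shift u [-0.03  0.03  1.31] turn u [-0.03 -0.02  0.05] joints [-0.71  0.33  1.42  0.    1.39 -0.55]
```

>>> {"name": "step_arm", "arguments": {
  "increments": [30, -0.03, 0.02, 0.4, -0.03, -0.02, 0.05, 30, 0, 0, 0.4, 0, 0, 0, 30, 0, 0, 0.4, 0, 0, 0, 30, 0, 0, 0, 0, 0, 0]
}}

```text
time: 8.2
position: [0.5528, -0.3695, 0.171]
ee_rot: [-2.387, -2.036, 0.0]
wrist_force: [-0.9, 0.2, -2.1]
finger_gap: 0.0437
```

Run:
```python
from h import *
go((.5543,-.371,.137),80.8)
for n in("side","top"):
    im=ctrl.get_image(n)[:,:,::-1];cv2.imwrite(f"pics/{n}2.png",im)
a=cv2.imread('pics/side2.png')[60:220,190:350]
b=cv2.imread('pics/top2.png')[140:260,270:430]
cv2.imwrite('pics/c2.png',np.hstack([cv2.resize(a,(400,400),interpolation=2),cv2.copyMakeBorder(cv2.resize(b,(400,300),interpolation=2),0,100,0,0,0)]))
```

```text
pos [ 0.5528 -0.3695  0.171 ] t 8.2 gap 43.7 F [-0.9  0.2 -2.1]
shift u [-0.03  0.04  0.85] turn u [-0.02 -0.02  0.02] joints [-0.71  0.37  1.48  0.    1.3  -0.55]
```

View pics/c2.png

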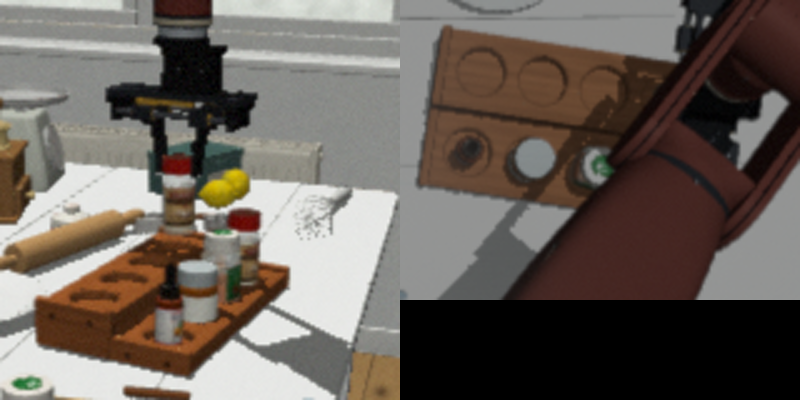

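The jar hangs upright between the fingers (side crop (180,195)) just over the fourth back well at (178,240). Lowering.

>>> {"name": "step_arm", "arguments": {
  "increments": [30, -0.03, 0.04, 0.3, -0.02, -0.02, 0.02, 30, 0, 0, 0.3, 0, 0, 0, 30, 0, 0, 0, 0, 0, 0]
}}

```text
time: 8.6
position: [0.5569, -0.3731, 0.1507]
ee_rot: [2.386, 2.03, 0.001]
wrist_force: [0.6, -0.1, -0.4]
finger_gap: 0.0439
```

```bash
python3 -c "
from h import *
go((.5543,-.371,.137),80.8)"
```

```text
pos [ 0.5569 -0.3731  0.1507] t 8.6 gap 43.9 F [ 0.6 -0.1 -0.4]
shift u [ 0.04 -0.08  0.34] turn u [ 0.05  0.04 -0.  ] joints [-0.71  0.39  1.49 -0.    1.26 -0.55]
```

>>> {"name": "step_arm", "arguments": {
  "increments": [30, 0.04, -0.08, 0.15, 0.05, 0.04, 0, 30, 0, 0, 0.1, 0, 0, 0, 30, 0, 0, 0, 0, 0, 0]
}}

```text
time: 8.9
position: [0.5538, -0.371, 0.1399]
ee_rot: [-2.392, -2.035, -0.001]
wrist_force: [0.5, -0.8, -1.4]
finger_gap: 0.0437
```

```bash
python3 -c "
from h import *
go((.5543,-.371,.137),80.8)"
```

```text
pos [ 0.5538 -0.371   0.1399] t 8.9 gap 43.7 F [ 0.5 -0.8 -1.4]
shift u [0.   0.01 0.07] turn u [-0.   -0.01 -0.  ] joints [-0.71  0.4   1.5   0.    1.25 -0.55]
```

Within the well, about 3 mm up. Creep down until contact shows.

>>> {"name": "step_arm", "arguments": {
  "increments": [30, 0, 0, 0.04, 0, 0, 0, 30, 0, 0, 0.03, 0, 0, 0, 30, 0, 0, 0, 0, 0, 0]
}}

```text
time: 9.2
position: [0.5541, -0.3712, 0.1374]
ee_rot: [2.393, 2.035, 0.001]
wrist_force: [-0.1, 0.3, -0.8]
finger_gap: 0.0438
```

```bash
python3 -c "
from h import *
go((.5543,-.371,.137),80.8)"
```

```text
pos [ 0.5541 -0.3712  0.1374] t 9.2 gap 43.8 F [-0.1  0.3 -0.8]
shift u [0.01 0.   0.01] turn u [ 0. -0. -0.] joints [-0.71  0.4   1.5   0.    1.24 -0.55]
```

>>> {"name": "step_arm", "arguments": {
  "increments": [30, 0, 0, 0.03, 0, 0, 0, 30, 0, 0, 0, 0, 0, 0]
}}

```text
time: 9.4
position: [0.5545, -0.3716, 0.1371]
ee_rot: [2.392, 2.034, 0.001]
wrist_force: [-0.1, 0.0, -1.2]
finger_gap: 0.0436
```

>>> {"name": "step_arm", "arguments": {
  "increments": [30, 0, 0, 0.06, 0, 0, 0, 30, 0, 0, 0, 0, 0, 0]
}}

```text
time: 9.6
position: [0.555, -0.3726, 0.1374]
ee_rot: [2.39, 2.033, 0.001]
wrist_force: [-0.2, -0.2, -0.9]
finger_gap: 0.0437
```

>>> {"name": "step_arm", "arguments": {
  "increments": [30, 0, 0, 0.06, 0, 0, 0]
}}

```text
time: 9.7
position: [0.5555, -0.3732, 0.1366]
ee_rot: [2.388, 2.031, 0.001]
wrist_force: [-4.7, 1.0, 15.1]
finger_gap: 0.0436
```

Contact (15 N, gentle). Release.

>>> {"name": "step_arm", "arguments": {
  "increments": [30, 0, 0, -0.02, 0, 0, 0, 55, -0.02, 0.02, 0, 0, 0, 0, 60, 0, 0, 0, 0, 0, 0, 60, 0, 0, 0, 0, 0, 0, 70, 0, 0, 0, 0, 0, 0]
}}

```text
time: 10.2
position: [0.5563, -0.374, 0.1366]
ee_rot: [2.388, 2.032, 0.001]
wrist_force: [-0.2, 0.8, 0.1]
finger_gap: 0.0621
```

```bash
python3 -c "
from h import *
go((.5263,.2085,.25),97.8)"
```

```text
pos [ 0.5563 -0.374   0.1366] t 10.2 gap 62.1 F [-0.2  0.8  0.1]
shift u [14.25 -3.06 -2.9 ] turn u [ 0.03  0.03 -2.13] joints [-0.71  0.41  1.49 -0.    1.23 -0.55]
```

>>> {"name": "step_arm", "arguments": {
  "increments": [75, 0, 0, 0, 0, 0, 0, 75, 0, 0, -0.3, 0, 0, 0, 75, 0, 0, -0.5, 0, 0, 0, 75, 0, 0, -0.7, 0, 0, 0, 87, 0, 0, -0.8, 0, 0, 0, 87, 0, 0, -0.7, 0, 0, -0.5, 87, 0.6, -0.1, 0, 0, 0, -0.8, 87, 0.9, -0.1, 0, 0, 0, -0.8, 87, 0.9, -0.1, 0, 0, 0, 0, 87, 0.9, -0.1, 0, 0, 0, 0]
}}

```text
time: 11.2
position: [0.531, -0.2443, 0.2681]
ee_rot: [2.054, 2.36, 0.0]
wrist_force: [0.5, 0.3, 0.8]
finger_gap: 0.0867
```

Run:
```python
from h import *
go((.5263,.2085,.25),97.8)
im=ctrl.get_image('side')[:,:,::-1];cv2.imwrite(f"pics/side3.png",im)
cv2.imwrite('pics/c3.png',cv2.resize(im[60:220,190:350],(600,600),interpolation=2))
```

```text
pos [ 0.531  -0.2443  0.2681] t 11.2 gap 86.7 F [0.5 0.3 0.8]
shift u [11.23  1.44  0.36] turn u [0.06 0.07 0.02] joints [-0.57  0.1   1.61 -0.    1.42 -0.7 ]
```

View pics/c3.png

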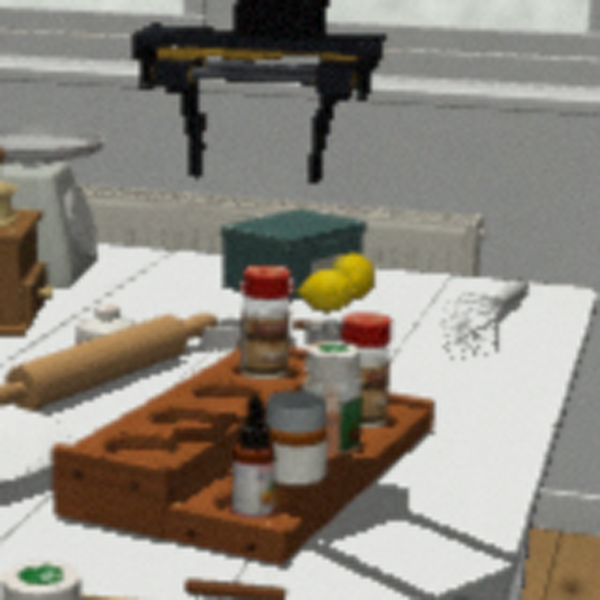

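The red jar stands upright in the fourth back well, cap at crop (267,280), behind the front red. Now the herb jar.

>>> {"name": "step_arm", "arguments": {
  "increments": [87, 0.94, 0.12, 0, 0, 0, 0, 87, 0.94, 0.12, 0, 0, 0, 0, 87, 0.94, 0.12, 0, 0, 0, 0, 87, 0.94, 0.12, 0, 0, 0, 0, 87, 0.94, 0.12, 0, 0, 0, 0, 87, 0.94, 0.12, 0, 0, 0, 0, 87, 0.94, 0.12, 0, 0, 0, 0, 87, 0.94, 0.12, 0, 0, 0, 0, 87, 0.94, 0.12, 0, 0, 0, 0, 87, 0.94, 0.12, 0, 0, 0, 0]
}}

```text
time: 12.25
position: [0.5258, 0.1509, 0.2778]
ee_rot: [2.048, 2.349, 0.015]
wrist_force: [0.9, 0.0, 0.4]
finger_gap: 0.0874
```

```bash
python3 -c "
from h import *
go((.5263,.2085,.15),97.8)"
```

```text
pos [0.5258 0.1509 0.2778] t 12.25 gap 87.4 F [0.9 0.  0.4]
shift u [1.46 0.13 3.18] turn u [0.17 0.09 0.  ] joints [ 0.14 -0.01  1.7  -0.01  1.42  0.01]
```

>>> {"name": "step_arm", "arguments": {
  "increments": [87, 0.8, 0.07, 0.4, 0.17, 0.09, 0, 87, 0.4, 0.05, 0.7, 0, 0, 0, 87, 0, 0, 0.8, 0, 0, 0, 87, 0, 0, 0.8, 0, 0, 0, 87, 0, 0, 0, 0, 0, 0]
}}

```text
time: 12.75
position: [0.5267, 0.2083, 0.1742]
ee_rot: [2.052, 2.374, 0.016]
wrist_force: [-1.1, 0.5, 0.2]
finger_gap: 0.0872
```

```bash
python3 -c "
from h import *
go((.5263,.2085,.15),97.8)"
```

```text
pos [0.5267 0.2083 0.1742] t 12.75 gap 87.2 F [-1.1  0.5  0.2]
shift u [ 0.   -0.01  0.6 ] turn u [ 0.07 -0.03  0.07] joints [0.24 0.13 1.76 0.   1.25 0.09]
```

>>> {"name": "step_arm", "arguments": {
  "increments": [87, 0, 0, 0.5, 0.07, -0.03, 0.07, 87, 0, 0, 0.5, 0, 0, 0, 87, 0, 0, 0.5, 0, 0, 0, 87, 0, 0, 0.3, 0, 0, 0, 87, 0, 0, 0, 0, 0, 0]
}}

```text
time: 13.25
position: [0.5331, 0.2089, 0.1109]
ee_rot: [2.062, 2.36, 0.014]
wrist_force: [-0.2, -0.6, 0.1]
finger_gap: 0.087
```

```bash
python3 -c "
from h import *
go((.5263,.2085,.081),97.8)"
```

```text
pos [0.5331 0.2089 0.1109] t 13.25 gap 87.0 F [-0.2 -0.6  0.1]
shift u [ 0.01 -0.18  0.75] turn u [ 0.09 -0.   -0.01] joints [ 0.24  0.21  1.79 -0.    1.13  0.1 ]
```

>>> {"name": "step_arm", "arguments": {
  "increments": [87, 0, -0.2, 0.3, 0.1, 0, 0, 87, 0, -0.05, 0.3, 0.02, 0, 0, 87, 0, 0, 0.1, 0, 0, 0, 87, 0, 0, 0, 0, 0, 0]
}}

```text
time: 13.65
position: [0.5252, 0.2078, 0.085]
ee_rot: [-2.067, -2.364, -0.0]
wrist_force: [-0.1, -0.2, 0.5]
finger_gap: 0.0868
```

```bash
python3 -c "
from h import *
go((.5263,.2085,.081),97.8)"
```

```text
pos [0.5252 0.2078 0.085 ] t 13.65 gap 86.8 F [-0.1 -0.2  0.5]
shift u [0.01 0.03 0.1 ] turn u [-0.   -0.01 -0.02] joints [0.24 0.24 1.81 0.   1.09 0.1 ]
```

>>> {"name": "step_arm", "arguments": {
  "increments": [87, 0, 0.03, 0.1, 0, 0, 0, 48, 0, 0, 0, 0, 0, 0, 44, 0, 0, 0, 0, 0, 0, 40, 0, 0, 0, 0, 0, 0, 40, 0, 0, 0, 0, 0, 0, 40, 0, 0, 0, 0, 0, 0, 40, 0, 0, 0, 0, 0, 0, 30, 0, 0, 0, 0, 0, 0]
}}

```text
time: 14.45
position: [0.5274, 0.2083, 0.0819]
ee_rot: [2.068, 2.365, 0.003]
wrist_force: [1.0, 0.0, 0.1]
finger_gap: 0.0489
```

```bash
python3 -c "
from h import *
go((.5263,.2085,.081),97.8)"
```

```text
pos [0.5274 0.2083 0.0819] t 14.45 gap 48.9 F [1.  0.  0.1]
shift u [ 0.01 -0.03  0.02] turn u [ 0.01 -0.01 -0.02] joints [0.24 0.25 1.81 0.   1.08 0.1 ]
```

>>> {"name": "step_arm", "arguments": {
  "increments": [30, 0, 0, 0, 0, 0, 0, 30, 0, 0, 0, 0, 0, 0]
}}

```text
time: 14.65
position: [0.5274, 0.2083, 0.0819]
ee_rot: [2.068, 2.365, 0.003]
wrist_force: [0.5, 1.3, 0.2]
finger_gap: 0.049
```

>>> {"name": "step_arm", "arguments": {
  "increments": [30, 0, 0, -0.2, 0, 0, 0, 30, 0, 0, -0.5, 0, 0, 0, 30, 0, 0, -0.8, 0, 0, 0, 30, 0, 0, -0.8, 0, 0, 0, 30, 0, 0, -0.8, 0, 0, 0, 30, 0, 0, -0.8, 0, 0, 0, 30, 0, 0, -0.4, 0, 0, 0, 30, 0, 0, 0, 0, 0, 0]
}}

```text
time: 15.45
position: [0.5255, 0.2076, 0.2621]
ee_rot: [-2.067, -2.364, 0.002]
wrist_force: [-0.5, -0.3, -1.3]
finger_gap: 0.0489
```

```bash
python3 -c "
from h import *
go((.5672,-.2943,.25),80.8)"
```

```text
pos [0.5255 0.2076 0.2621] t 15.45 gap 48.9 F [-0.5 -0.3 -1.3]
shift u [-12.58  -0.64   0.29] turn u [-0.01 -0.    2.11] joints [0.24 0.06 1.66 0.   1.42 0.1 ]
```

>>> {"name": "step_arm", "arguments": {
  "increments": [30, -0.5, -0.03, 0, 0, 0, 0, 30, -0.9, -0.05, 0, 0, 0, 0, 30, -0.95, -0.05, 0, 0, 0, 0, 30, -0.95, -0.05, 0, 0, 0, 0, 30, -0.95, -0.05, 0, 0, 0, 0, 30, -0.95, -0.05, 0, 0, 0, 0, 30, -0.95, -0.05, 0, 0, 0, 0, 30, -0.95, -0.05, 0, 0, 0, 0, 30, -0.95, -0.05, 0, 0, 0, 0, 30, -0.95, -0.05, 0, 0, 0, 0]
}}

```text
time: 16.45
position: [0.5509, -0.1585, 0.2509]
ee_rot: [-2.048, -2.365, 0.007]
wrist_force: [1.0, 0.3, -1.4]
finger_gap: 0.0491
```

```bash
python3 -c "
from h import *
go((.5672,-.2943,.25),80.8)"
```

```text
pos [ 0.5509 -0.1585  0.2509] t 16.45 gap 49.1 F [ 1.   0.3 -1.4]
shift u [-3.42 -0.08 -0.  ] turn u [-0.1  -0.04  2.18] joints [-0.42  0.1   1.64 -0.    1.42 -0.56]
```

>>> {"name": "step_arm", "arguments": {
  "increments": [30, -0.9, -0.02, 0, -0.05, -0.02, 0, 30, -0.9, -0.02, 0, 0, 0, 0, 30, -0.9, -0.02, 0, 0, 0, 0, 30, -0.4, 0, 0, 0, 0, 0, 30, 0, 0, 0, 0, 0, 0.8, 30, 0, 0, 0, 0, 0, 0.8, 30, 0, 0, 0, 0, 0, 0.4, 30, 0, 0, 0, 0, 0, 0]
}}

```text
time: 17.25
position: [0.561, -0.2895, 0.2379]
ee_rot: [-2.369, -2.03, 0.01]
wrist_force: [-1.0, 0.1, -1.0]
finger_gap: 0.0486
```

```bash
python3 -c "
from h import *
go((.5672,-.2943,.15),80.8)"
```

```text
pos [ 0.561  -0.2895  0.2379] t 17.25 gap 48.6 F [-1.   0.1 -1. ]
shift u [-0.12  0.22  2.19] turn u [-0.15 -0.07  0.05] joints [-0.6   0.25  1.49 -0.    1.42 -0.45]
```

>>> {"name": "step_arm", "arguments": {
  "increments": [30, -0.12, 0.22, 0.3, -0.15, -0.07, 0.05, 30, 0, 0, 0.6, 0, 0, 0, 30, 0, 0, 0.6, 0, 0, 0, 30, 0, 0, 0.4, 0, 0, 0, 30, 0, 0, 0, 0, 0, 0]
}}

```text
time: 17.75
position: [0.5688, -0.2924, 0.1575]
ee_rot: [-2.381, -2.047, -0.0]
wrist_force: [-1.1, -0.4, -1.2]
finger_gap: 0.0493
```

Run:
```python
from h import *
go((.5672,-.2943,.117),80.8)
im=ctrl.get_image('side')[:,:,::-1];cv2.imwrite(f"pics/side4.png",im)
cv2.imwrite('pics/c4.png',cv2.resize(im[60:220,190:350],(600,600),interpolation=2))
```

```text
pos [ 0.5688 -0.2924  0.1575] t 17.75 gap 49.3 F [-1.1 -0.4 -1.2]
shift u [-0.05 -0.03  1.01] turn u [-0.01 -0.01  0.07] joints [-0.6   0.32  1.56  0.    1.26 -0.45]
```

View pics/c4.png

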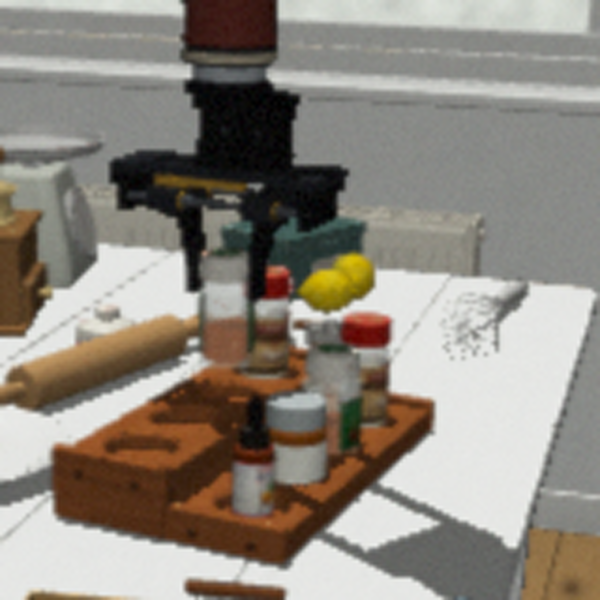

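Herb jar hangs upright over the third back well (crop (228,360)), clear of the red jar. Lowering.

>>> {"name": "step_arm", "arguments": {
  "increments": [30, -0.05, -0.03, 0.3, 0, 0, 0.07, 30, 0, 0, 0.3, 0, 0, 0, 30, 0, 0, 0, 0, 0, 0]
}}

```text
time: 18.1
position: [0.5693, -0.2954, 0.136]
ee_rot: [2.389, 2.034, 0.003]
wrist_force: [-0.2, 0.9, -1.2]
finger_gap: 0.0489
```

```bash
python3 -c "
from h import *
go((.5672,-.2943,.117),80.8)"
```

```text
pos [ 0.5693 -0.2954  0.136 ] t 18.1 gap 48.9 F [-0.2  0.9 -1.2]
shift u [ 0.02 -0.06  0.47] turn u [0.03 0.01 0.  ] joints [-0.6   0.34  1.58  0.    1.22 -0.44]
```

>>> {"name": "step_arm", "arguments": {
  "increments": [30, 0.02, -0.07, 0.15, 0.03, 0.01, 0, 30, 0, -0.02, 0.15, 0, 0, 0, 30, 0, -0.02, 0.1, 0, 0, 0, 30, 0, 0, 0, 0, 0, 0]
}}

```text
time: 18.5
position: [0.5653, -0.2943, 0.1197]
ee_rot: [2.391, 2.036, 0.0]
wrist_force: [-1.1, 0.8, -0.6]
finger_gap: 0.0491
```

```bash
python3 -c "
from h import *
go((.5672,-.2943,.117),80.8)"
```

```text
pos [ 0.5653 -0.2943  0.1197] t 18.5 gap 49.1 F [-1.1  0.8 -0.6]
shift u [0.01 0.05 0.07] turn u [0.01 0.   0.  ] joints [-0.6   0.35  1.6   0.    1.19 -0.44]
```

>>> {"name": "step_arm", "arguments": {
  "increments": [30, 0, 0.04, 0.04, 0, 0, 0, 30, 0, 0, 0.04, 0, 0, 0]
}}

```text
time: 18.7
position: [0.5673, -0.2948, 0.1169]
ee_rot: [2.39, 2.035, 0.001]
wrist_force: [-0.4, 0.1, 1.0]
finger_gap: 0.0492
```

>>> {"name": "step_arm", "arguments": {
  "increments": [30, 0, 0, 0.03, 0, 0, 0]
}}

```text
time: 18.8
position: [0.5674, -0.2951, 0.1167]
ee_rot: [2.39, 2.035, 0.0]
wrist_force: [-5.0, 2.4, 10.3]
finger_gap: 0.0488
```

Contact, at the expected height. Release and rise.

>>> {"name": "step_arm", "arguments": {
  "increments": [30, 0, 0, -0.02, 0, 0, 0, 60, 0, 0, 0, 0, 0, 0, 65, 0, 0, 0, 0, 0, 0, 70, 0, 0, 0, 0, 0, 0, 75, 0, 0, 0, 0, 0, 0, 75, 0, 0, -0.3, 0, 0, 0, 75, 0, 0, -0.5, 0, 0, 0, 75, 0, 0, -0.7, 0, 0, 0, 80, 0, 0, -0.8, 0, 0, 0, 87, 0, 0, -0.7, 0, 0, 0]
}}

```text
time: 19.8
position: [0.5653, -0.2935, 0.2394]
ee_rot: [-2.388, -2.034, 0.002]
wrist_force: [1.0, -0.5, -0.4]
finger_gap: 0.0819
```

```bash
python3 -c "
from h import *
go((.5202,.2860,.25),97.8)"
```

```text
pos [ 0.5653 -0.2935  0.2394] t 19.8 gap 81.9 F [ 1.  -0.5 -0.4]
shift u [14.12 -3.42 -0.22] turn u [-0.03 -0.02 -2.12] joints [-0.6   0.25  1.49 -0.    1.41 -0.44]
```

>>> {"name": "step_arm", "arguments": {
  "increments": [87, 0.3, 0, -0.2, 0, 0, -0.8, 87, 0.4, 0, -0.1, 0, 0, -0.8, 87, 0.6, 0, 0, 0, 0, -0.5, 87, 0.95, 0.06, 0, 0, 0, 0, 87, 0.95, 0.06, 0, 0, 0, 0, 87, 0.95, 0.06, 0, 0, 0, 0, 87, 0.95, 0.06, 0, 0, 0, 0, 87, 0.95, 0.06, 0, 0, 0, 0, 87, 0.95, 0.06, 0, 0, 0, 0, 87, 0.95, 0.06, 0, 0, 0, 0]
}}

```text
time: 20.8
position: [0.5486, 0.0274, 0.2694]
ee_rot: [2.051, 2.352, 0.008]
wrist_force: [0.9, 0.1, -0.0]
finger_gap: 0.0873
```

```bash
python3 -c "
from h import *
go((.5202,.2860,.25),97.8)"
```

```text
pos [0.5486 0.0274 0.2694] t 20.8 gap 87.3 F [ 0.9  0.1 -0. ]
shift u [6.51 0.17 0.41] turn u [0.13 0.09 0.  ] joints [-0.09  0.01  1.7  -0.01  1.41 -0.22]
```

>>> {"name": "step_arm", "arguments": {
  "increments": [87, 0.95, 0.02, 0.1, 0.1, 0.05, 0, 87, 0.95, 0.02, 0.1, 0, 0, 0, 87, 0.95, 0.02, 0.1, 0, 0, 0, 87, 0.95, 0.02, 0.1, 0, 0, 0, 87, 0.95, 0.02, 0.1, 0, 0, 0, 87, 0.9, 0.02, 0.2, 0, 0, 0, 87, 0.5, 0, 0.4, 0, 0, 0, 87, 0.1, 0, 0.6, 0, 0, 0, 87, 0, 0, 0.6, 0, 0, 0, 87, 0, 0, 0, 0, 0, 0]
}}

```text
time: 21.8
position: [0.519, 0.2934, 0.187]
ee_rot: [2.046, 2.365, 0.022]
wrist_force: [-0.5, -0.7, -0.6]
finger_gap: 0.087
```

```bash
python3 -c "
from h import *
go((.5202,.2860,.13),97.8)"
```

```text
pos [0.519  0.2934 0.187 ] t 21.8 gap 87.0 F [-0.5 -0.7 -0.6]
shift u [-0.18 -0.03  1.42] turn u [0.15 0.01 0.06] joints [ 0.39  0.18  1.67 -0.01  1.27  0.24]
```

>>> {"name": "step_arm", "arguments": {
  "increments": [87, -0.18, -0.03, 0.4, 0.15, 0, 0.06, 87, 0, -0.03, 0.5, 0.02, 0, 0, 87, 0, -0.03, 0.5, 0.02, 0, 0, 87, 0, -0.03, 0.4, 0.02, 0, 0, 87, 0, 0, 0.3, 0, 0, 0, 87, 0, 0, 0, 0, 0, 0]
}}

```text
time: 22.4
position: [0.5198, 0.2832, 0.1053]
ee_rot: [-2.069, -2.36, 0.006]
wrist_force: [-0.0, -0.0, -0.6]
finger_gap: 0.0871
```

```bash
python3 -c "
from h import *
go((.5202,.2860,.075),97.8)"
```

```text
pos [0.5198 0.2832 0.1053] t 22.4 gap 87.1 F [-0.  -0.  -0.6]
shift u [0.07 0.02 0.76] turn u [-0.03  0.   -0.03] joints [0.37 0.28 1.73 0.   1.14 0.23]
```

>>> {"name": "step_arm", "arguments": {
  "increments": [87, 0.07, 0, 0.35, 0, 0, 0, 87, 0, 0, 0.3, 0, 0, 0, 87, 0, 0, 0.05, 0, 0, 0, 87, 0, 0, 0, 0, 0, 0]
}}

```text
time: 22.8
position: [0.5207, 0.2864, 0.0766]
ee_rot: [-2.07, -2.361, 0.002]
wrist_force: [-0.7, -0.1, -0.0]
finger_gap: 0.0873
```

```bash
python3 -c "
from h import *
go((.5202,.2860,.075),97.8)"
```

```text
pos [0.5207 0.2864 0.0766] t 22.8 gap 87.3 F [-0.7 -0.1 -0. ]
shift u [-0.01 -0.01  0.04] turn u [-0.01 -0.   -0.04] joints [0.37 0.32 1.73 0.   1.09 0.24]
```

>>> {"name": "step_arm", "arguments": {
  "increments": [70, 0, 0, 0.03, 0, 0, 0, 50, 0, 0, 0, 0, 0, 0, 44, 0, 0, 0, 0, 0, 0, 40, 0, 0, 0, 0, 0, 0, 40, 0, 0, 0, 0, 0, 0, 40, 0, 0, 0, 0, 0, 0, 40, 0, 0, 0, 0, 0, 0, 40, 0, 0, 0, 0, 0, 0]
}}

```text
time: 23.6
position: [0.5218, 0.2871, 0.0772]
ee_rot: [-2.07, -2.362, -0.002]
wrist_force: [0.6, -0.4, -0.4]
finger_gap: 0.0481
```

```bash
python3 -c "
from h import *
go((.5202,.2860,.075),97.8)"
```

```text
pos [0.5218 0.2871 0.0772] t 23.6 gap 48.1 F [ 0.6 -0.4 -0.4]
shift u [-0.02 -0.04  0.05] turn u [ 0.01 -0.01 -0.03] joints [0.37 0.32 1.73 0.   1.09 0.24]
```

>>> {"name": "step_arm", "arguments": {
  "increments": [30, 0, 0, 0, 0, 0, 0, 30, 0, 0, -0.2, 0, 0, 0, 30, 0, 0, -0.5, 0, 0, 0, 30, 0, 0, -0.8, 0, 0, 0, 30, 0, 0, -0.8, 0, 0, 0, 30, 0, 0, -0.8, 0, 0, 0, 30, 0, 0, -0.8, 0, 0, 0, 30, 0, 0, -0.4, 0, 0, 0, 30, 0, 0, 0, 0, 0, 0]
}}

```text
time: 24.5
position: [0.5199, 0.2862, 0.257]
ee_rot: [-2.069, -2.361, 0.004]
wrist_force: [1.1, 0.1, -1.2]
finger_gap: 0.0481
```

```bash
python3 -c "
from h import *
go((.5796,-.2168,.25),80.8)"
```

```text
pos [0.5199 0.2862 0.257 ] t 24.5 gap 48.1 F [ 1.1  0.1 -1.2]
shift u [-12.66  -0.17   0.17] turn u [-0.02  0.    2.09] joints [0.37 0.14 1.59 0.   1.42 0.24]
```

>>> {"name": "step_arm", "arguments": {
  "increments": [30, -0.5, -0.01, 0, 0, 0, 0, 30, -0.9, -0.01, 0, 0, 0, 0, 30, -0.95, -0.01, 0, 0, 0, 0, 30, -0.95, -0.01, 0, 0, 0, 0, 30, -0.95, -0.01, 0, 0, 0, 0, 30, -0.95, -0.01, 0, 0, 0, 0, 30, -0.95, -0.01, 0, 0, 0, 0, 30, -0.95, -0.01, 0, 0, 0, 0, 30, -0.95, -0.01, 0, 0, 0, 0, 30, -0.95, -0.01, 0, 0, 0, 0]
}}

```text
time: 25.5
position: [0.5594, -0.0786, 0.2459]
ee_rot: [-2.051, -2.362, 0.012]
wrist_force: [-0.1, -0.7, -1.9]
finger_gap: 0.0482
```

```bash
python3 -c "
from h import *
go((.5796,-.2168,.25),80.8)"
```

```text
pos [ 0.5594 -0.0786  0.2459] t 25.5 gap 48.2 F [-0.1 -0.7 -1.9]
shift u [-3.49  0.01 -0.12] turn u [-0.11 -0.02  2.16] joints [-0.28  0.09  1.67 -0.    1.41 -0.42]
```

>>> {"name": "step_arm", "arguments": {
  "increments": [30, -0.9, 0, -0.03, -0.05, 0, 0, 30, -0.9, 0, -0.03, -0.02, 0, 0, 30, -0.9, 0, 0, 0, 0, 0, 30, -0.5, 0, 0, 0, 0, 0, 30, 0, 0, 0, 0, 0, 0.8, 30, 0, 0, 0, 0, 0, 0.8, 30, 0, 0, 0, 0, 0, 0.4, 30, 0, 0, 0, 0, 0, 0]
}}

```text
time: 26.3
position: [0.5725, -0.2142, 0.2364]
ee_rot: [-2.372, -2.028, 0.012]
wrist_force: [-0.8, 0.3, -2.0]
finger_gap: 0.0484
```

```bash
python3 -c "
from h import *
go((.5796,-.2168,.15),80.8)"
```

```text
pos [ 0.5725 -0.2142  0.2364] t 26.3 gap 48.4 F [-0.8  0.3 -2. ]
shift u [-0.05  0.23  2.16] turn u [-0.15 -0.06  0.03] joints [-0.49  0.21  1.55  0.    1.41 -0.33]
```

>>> {"name": "step_arm", "arguments": {
  "increments": [30, -0.05, 0.22, 0.3, -0.15, -0.06, 0.03, 30, 0, 0, 0.6, 0, 0, 0, 30, 0, 0, 0.6, 0, 0, 0, 30, 0, 0, 0.4, 0, 0, 0, 30, 0, 0, 0, 0, 0, 0]
}}

```text
time: 26.8
position: [0.5806, -0.2144, 0.156]
ee_rot: [-2.38, -2.048, -0.0]
wrist_force: [-0.0, 0.3, -2.1]
finger_gap: 0.0481
```

Run:
```python
from h import *
go((.5796,-.2168,.1122),80.8)
im=ctrl.get_image('side')[:,:,::-1];cv2.imwrite(f"pics/side5.png",im)
cv2.imwrite('pics/c5.png',cv2.resize(im[60:220,190:350],(600,600),interpolation=2))
```

```text
pos [ 0.5806 -0.2144  0.156 ] t 26.8 gap 48.1 F [-0.   0.3 -2.1]
shift u [-0.06 -0.01  1.09] turn u [-0.01 -0.01  0.08] joints [-0.48  0.28  1.62  0.    1.25 -0.33]
```

View pics/c5.png

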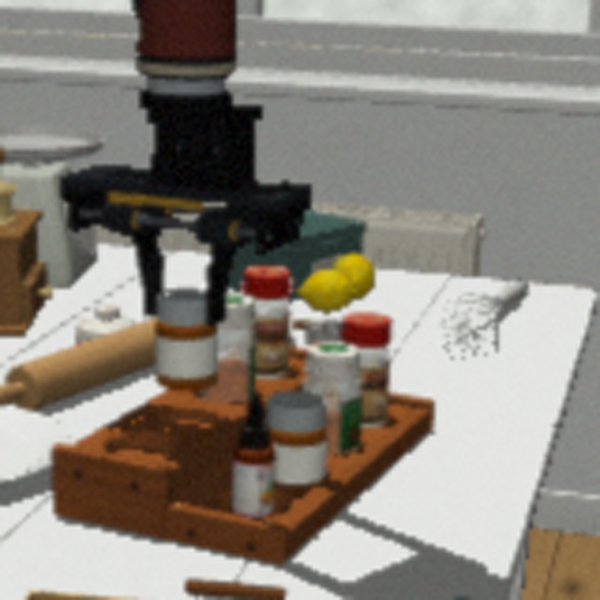

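Squat jar hangs upright (crop (186,350)) over the second back well; herb stands beside at (235,350). Lowering.

>>> {"name": "step_arm", "arguments": {
  "increments": [30, -0.06, -0.03, 0.3, 0, 0, 0.07, 30, 0, -0.04, 0.3, 0, 0, 0, 30, 0, 0, 0, 0, 0, 0]
}}

```text
time: 27.15
position: [0.5792, -0.2169, 0.1339]
ee_rot: [2.387, 2.037, 0.004]
wrist_force: [-0.7, 0.4, -0.9]
finger_gap: 0.0478
```

```bash
python3 -c "
from h import *
go((.5796,-.2168,.1122),80.8)"
```

```text
pos [ 0.5792 -0.2169  0.1339] t 27.15 gap 47.8 F [-0.7  0.4 -0.9]
shift u [0.   0.01 0.54] turn u [0.03 0.   0.02] joints [-0.49  0.3   1.64  0.    1.2  -0.33]
```

>>> {"name": "step_arm", "arguments": {
  "increments": [30, 0, -0.01, 0.15, 0.02, 0, 0.02, 30, 0, 0, 0.1, 0, 0, 0, 30, 0, 0, 0, 0, 0, 0]
}}

```text
time: 27.45
position: [0.5793, -0.2172, 0.124]
ee_rot: [2.391, 2.034, 0.001]
wrist_force: [-0.6, 0.9, -0.7]
finger_gap: 0.0481
```

```bash
python3 -c "
from h import *
go((.5796,-.2168,.1122),80.8)"
```

```text
pos [ 0.5793 -0.2172  0.124 ] t 27.45 gap 48.1 F [-0.6  0.9 -0.7]
shift u [0.01 0.01 0.3 ] turn u [ 0.02  0.01 -0.  ] joints [-0.49  0.31  1.65 -0.    1.18 -0.33]
```

Already below the rim without contact. Continue.

>>> {"name": "step_arm", "arguments": {
  "increments": [30, 0.01, 0, 0.12, 0.02, 0, 0, 30, 0, 0, 0.1, 0, 0, 0, 30, 0, 0, 0.02, 0, 0, 0]
}}

```text
time: 27.75
position: [0.5799, -0.2171, 0.1144]
ee_rot: [2.392, 2.035, -0.001]
wrist_force: [0.5, 0.3, -1.8]
finger_gap: 0.0483
```

>>> {"name": "step_arm", "arguments": {
  "increments": [30, 0, 0, 0.04, 0, 0, 0]
}}

```text
time: 27.85
position: [0.5801, -0.2171, 0.1128]
ee_rot: [2.392, 2.035, -0.001]
wrist_force: [-0.4, -0.3, -1.2]
finger_gap: 0.0485
```

>>> {"name": "step_arm", "arguments": {
  "increments": [30, 0, 0, 0.04, 0, 0, 0]
}}

```text
time: 27.95
position: [0.5801, -0.2173, 0.112]
ee_rot: [2.391, 2.035, -0.001]
wrist_force: [-5.2, 0.9, 10.9]
finger_gap: 0.0481
```

>>> {"name": "step_arm", "arguments": {
  "increments": [30, 0, 0, -0.02, 0, 0, 0, 60, 0, 0, 0, 0, 0, 0, 65, 0, 0, 0, 0, 0, 0, 70, 0, 0, 0, 0, 0, 0, 75, 0, 0, 0, 0, 0, 0, 75, 0, 0, -0.3, 0, 0, 0, 75, 0, 0, -0.5, 0, 0, 0, 75, 0, 0, -0.7, 0, 0, 0, 80, 0, 0, -0.8, 0, 0, 0, 80, 0, 0, -0.7, 0, 0, 0]
}}

```text
time: 28.95
position: [0.5778, -0.2159, 0.2349]
ee_rot: [-2.389, -2.032, 0.006]
wrist_force: [0.9, -0.5, 0.2]
finger_gap: 0.079
```

Run:
```python
from h import *
go((.5060,.3590,.25),97.8)
# dropper body: project candidates for check of axis
for P in [(.506,.358,.105),(.506,.361,.105),(.506,.358,.003),(.506,.361,.003),(.506,.358,.071),(.506,.361,.071)]:
    u=proj('top',P);v=proj('side',P)
    print(P,'topcrop',(( u-[120,165]+.5)*6.5-.5).round(),'sidecrop',((v-[145,185]+.5)*4.5-.5).round())
```

```text
pos [ 0.5778 -0.2159  0.2349] t 28.95 gap 79.0 F [ 0.9 -0.5  0.2]
shift u [13.9  -4.08 -0.34] turn u [-0.04 -0.01 -2.13] joints [-0.48  0.21  1.55 -0.    1.39 -0.32]
(0.506, 0.358, 0.105) topcrop [125. 199.] sidecrop [149. 278.]
(0.506, 0.361, 0.105) topcrop [118. 199.] sidecrop [146. 282.]
(0.506, 0.358, 0.003) topcrop [172. 218.] sidecrop [161. 489.]
(0.506, 0.361, 0.003) topcrop [166. 218.] sidecrop [158. 493.]
(0.506, 0.358, 0.071) topcrop [141. 206.] sidecrop [153. 351.]
(0.506, 0.361, 0.071) topcrop [135. 206.] sidecrop [150. 354.]
```

>>> {"name": "step_arm", "arguments": {
  "increments": [87, 0.3, 0, -0.2, 0, 0, -0.8, 87, 0.4, 0, -0.1, 0, 0, -0.8, 87, 0.6, 0, 0, 0, 0, -0.5, 87, 0.95, 0.02, 0, 0, 0, 0, 87, 0.95, 0.02, 0, 0, 0, 0, 87, 0.95, 0.02, 0, 0, 0, 0, 87, 0.95, 0.02, 0, 0, 0, 0, 87, 0.95, 0.02, 0, 0, 0, 0, 87, 0.95, 0.02, 0, 0, 0, 0, 87, 0.95, 0.02, 0, 0, 0, 0]
}}

```text
time: 29.95
position: [0.5509, 0.1039, 0.2654]
ee_rot: [2.053, 2.352, 0.01]
wrist_force: [0.6, -0.4, -0.5]
finger_gap: 0.0871
```

```bash
python3 -c "
from h import *
go((.506,.3585,.25),97.8)"
```

```text
pos [0.5509 0.1039 0.2654] t 29.95 gap 87.1 F [ 0.6 -0.4 -0.5]
shift u [ 6.46 -0.26  0.32] turn u [ 0.13  0.07 -0.  ] joints [ 0.05  0.04  1.68 -0.01  1.41 -0.08]
```

>>> {"name": "step_arm", "arguments": {
  "increments": [87, 0.95, -0.03, 0.05, 0.1, 0.05, 0, 87, 0.95, -0.03, 0.05, 0, 0, 0, 87, 0.95, -0.03, 0, 0, 0, 0, 87, 0.95, -0.03, 0, 0, 0, 0, 87, 0.95, -0.03, 0, 0, 0, 0, 87, 0.9, -0.03, 0.1, 0, 0, 0, 87, 0.4, 0, 0.3, 0, 0, 0, 87, 0, 0, 0.5, 0, 0, 0, 87, 0, 0, 0.4, 0, 0, 0, 87, 0, 0, 0, 0, 0, 0]
}}

```text
time: 30.95
position: [0.5087, 0.3582, 0.2169]
ee_rot: [2.051, 2.366, 0.019]
wrist_force: [-0.3, 0.1, -0.7]
finger_gap: 0.0868
```

```bash
python3 -c "
from h import *
go((.506,.3585,.14),97.8)"
```

```text
pos [0.5087 0.3582 0.2169] t 30.95 gap 86.8 F [-0.3  0.1 -0.7]
shift u [ 0.02 -0.1   1.92] turn u [ 0.11 -0.    0.05] joints [ 0.49  0.22  1.57 -0.01  1.34  0.35]
```

>>> {"name": "step_arm", "arguments": {
  "increments": [87, 0, -0.1, 0.4, 0.11, 0, 0.05, 87, 0, -0.03, 0.5, 0.02, 0, 0, 87, 0, -0.03, 0.4, 0.02, 0, 0, 87, 0, 0, 0.3, 0, 0, 0, 87, 0, 0, 0, 0, 0, 0]
}}

```text
time: 31.45
position: [0.5035, 0.3541, 0.1496]
ee_rot: [-2.07, -2.357, 0.009]
wrist_force: [0.2, 0.1, -0.6]
finger_gap: 0.087
```

Run:
```python
from h import *
go((.506,.3585,.058),97.8)
for n in("side","top"):
    im=ctrl.get_image(n)[:,:,::-1];cv2.imwrite(f"pics/{n}6.png",im)
a=cv2.imread('pics/side6.png')[180:320,100:240];b=cv2.imread('pics/top6.png')[140:260,80:240]
cv2.imwrite('pics/c6.png',np.hstack([cv2.resize(a,(400,400),interpolation=2),cv2.copyMakeBorder(cv2.resize(b,(400,300),interpolation=2),0,100,0,0,0)]))
c=cv2.imread('pics/side6.png')[60:220,190:350];cv2.imwrite('pics/c6b.png',cv2.resize(c,(600,600),interpolation=2))
```

```text
pos [0.5035 0.3541 0.1496] t 31.45 gap 87.0 F [ 0.2  0.1 -0.6]
shift u [0.1  0.09 2.29] turn u [-0.05  0.   -0.05] joints [0.48 0.28 1.63 0.   1.24 0.35]
```

View pics/c6.png

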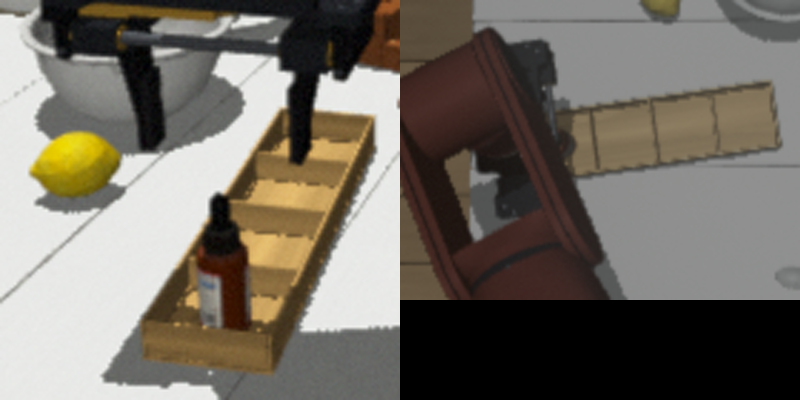

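View pics/c6b.png

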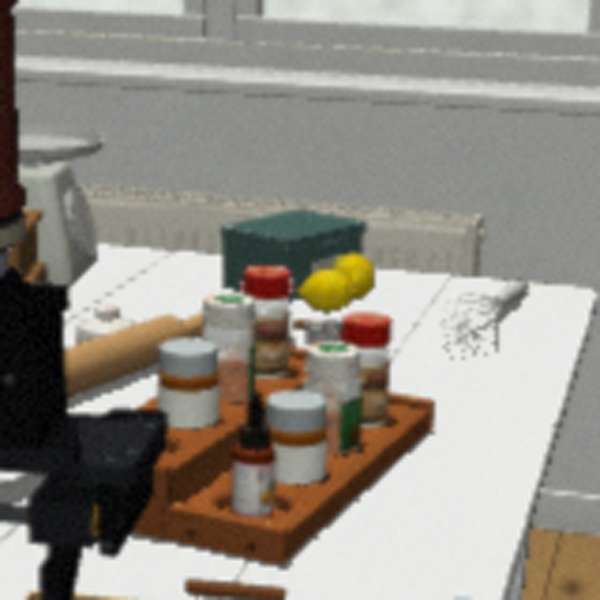

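Three jars stand in the back row (side crop (190,380), (230,340), (268,320)); the dropper (left crop (223,285)) is centred under the open jaws. Descending.

>>> {"name": "step_arm", "arguments": {
  "increments": [87, 0.1, 0.1, 0.4, -0.05, 0, -0.05, 87, 0, 0, 0.5, 0, 0, 0, 87, 0, 0, 0.5, 0, 0, 0, 87, 0, 0, 0.3, 0, 0, 0, 87, 0, 0, 0, 0, 0, 0]
}}

```text
time: 32.05
position: [0.5134, 0.3623, 0.0892]
ee_rot: [2.061, 2.364, 0.023]
wrist_force: [-0.0, -0.4, -0.6]
finger_gap: 0.0871
```

```bash
python3 -c "
from h import *
go((.5075,.3585,.060),97.8)"
```

```text
pos [0.5134 0.3623 0.0892] t 32.05 gap 87.1 F [-0.  -0.4 -0.6]
shift u [-0.08 -0.17  0.73] turn u [ 0.11 -0.04  0.  ] joints [0.49 0.36 1.65 0.   1.11 0.35]
```

>>> {"name": "step_arm", "arguments": {
  "increments": [87, -0.08, -0.17, 0.3, 0.11, -0.04, 0, 87, 0, -0.03, 0.3, 0.02, 0, 0, 87, 0, 0, 0.08, 0, 0, 0, 87, 0, 0, 0, 0, 0, 0]
}}

```text
time: 32.45
position: [0.5071, 0.3586, 0.0627]
ee_rot: [-2.064, -2.367, 0.0]
wrist_force: [0.9, -1.0, 0.7]
finger_gap: 0.0868
```

```bash
python3 -c "
from h import *
go((.5075,.3585,.060),97.8)"
```

```text
pos [0.5071 0.3586 0.0627] t 32.45 gap 86.8 F [ 0.9 -1.   0.7]
shift u [-0.01  0.01  0.07] turn u [-0.01 -0.01  0.  ] joints [0.49 0.39 1.67 0.   1.08 0.35]
```

>>> {"name": "step_arm", "arguments": {
  "increments": [75, 0, 0, 0.1, 0, 0, 0, 60, 0, 0, 0, 0, 0, 0, 50, 0, 0, 0, 0, 0, 0, 42, 0, 0, 0, 0, 0, 0, 36, 0, 0, 0, 0, 0, 0, 32, 0, 0, 0, 0, 0, 0, 25, 0, 0, 0, 0, 0, 0, 20, 0, 0, 0, 0, 0, 0, 20, 0, 0, 0, 0, 0, 0, 20, 0, 0, 0, 0, 0, 0]
}}

```text
time: 33.45
position: [0.5082, 0.3593, 0.0602]
ee_rot: [-2.064, -2.368, -0.004]
wrist_force: [0.5, 0.8, 0.4]
finger_gap: 0.0317
```

```bash
python3 -c "
from h import *
go((.5075,.3585,.060),97.8)"
```

```text
pos [0.5082 0.3593 0.0602] t 33.45 gap 31.7 F [0.5 0.8 0.4]
shift u [-0.02 -0.02  0.01] turn u [ 0.01 -0.01  0.01] joints [0.49 0.4  1.67 0.   1.08 0.35]
```

>>> {"name": "step_arm", "arguments": {
  "increments": [15, 0, 0, 0, 0, 0, 0, 15, 0, 0, -0.2, 0, 0, 0, 15, 0, 0, -0.5, 0, 0, 0, 15, 0, 0, -0.8, 0, 0, 0, 15, 0, 0, -0.8, 0, 0, 0, 15, 0, 0, -0.8, 0, 0, 0, 15, 0, 0, -0.8, 0, 0, 0, 15, 0, 0, -0.4, 0, 0, 0, 15, 0, 0, 0, 0, 0, 0]
}}

```text
time: 34.35
position: [0.5064, 0.3581, 0.2401]
ee_rot: [-2.063, -2.367, 0.002]
wrist_force: [0.1, 1.1, -1.3]
finger_gap: 0.0313
```

```bash
python3 -c "
from h import *
go((.5918,-.1402,.24),80.8)"
```

```text
pos [0.5064 0.3581 0.2401] t 34.35 gap 31.3 F [ 0.1  1.1 -1.3]
shift u [-1.263e+01  4.200e-01 -1.000e-02] turn u [-0.01 -0.    2.13] joints [0.49 0.21 1.54 0.   1.4  0.35]
```

>>> {"name": "step_arm", "arguments": {
  "increments": [15, -0.5, 0.02, 0, 0, 0, 0, 15, -0.9, 0.03, 0, 0, 0, 0, 15, -0.95, 0.04, 0, 0, 0, 0, 15, -0.95, 0.04, 0, 0, 0, 0, 15, -0.95, 0.04, 0, 0, 0, 0, 15, -0.95, 0.04, 0, 0, 0, 0, 15, -0.95, 0.04, 0, 0, 0, 0, 15, -0.95, 0.04, 0, 0, 0, 0, 15, -0.95, 0.04, 0, 0, 0, 0, 15, -0.95, 0.04, 0, 0, 0, 0]
}}

```text
time: 35.35
position: [0.5665, -0.0042, 0.2292]
ee_rot: [-2.045, -2.369, 0.012]
wrist_force: [1.4, 0.2, -1.1]
finger_gap: 0.0316
```

```bash
python3 -c "
from h import *
go((.5918,-.1402,.24),80.8)"
```

```text
pos [ 0.5665 -0.0042  0.2292] t 35.35 gap 31.6 F [ 1.4  0.2 -1.1]
shift u [-3.45  0.13 -0.28] turn u [-0.1  -0.01  2.2 ] joints [-0.15  0.1   1.68 -0.    1.37 -0.29]
```

>>> {"name": "step_arm", "arguments": {
  "increments": [15, -0.9, 0.02, -0.06, -0.05, 0, 0, 15, -0.9, 0.02, -0.06, -0.02, 0, 0, 15, -0.9, 0.02, -0.05, 0, 0, 0, 15, -0.5, 0, 0, 0, 0, 0, 15, 0, 0, 0, 0, 0, 0.8, 15, 0, 0, 0, 0, 0, 0.8, 15, 0, 0, 0, 0, 0, 0.4, 15, 0, 0, 0, 0, 0, 0]
}}

```text
time: 36.15
position: [0.5823, -0.142, 0.2237]
ee_rot: [-2.371, -2.034, 0.016]
wrist_force: [0.2, -0.7, -0.2]
finger_gap: 0.0313
```

```bash
python3 -c "
from h import *
go((.5918,-.1402,.13),80.8)"
```

```text
pos [ 0.5823 -0.142   0.2237] t 36.15 gap 31.3 F [ 0.2 -0.7 -0.2]
shift u [0.07 0.28 2.34] turn u [-0.14 -0.03  0.06] joints [-0.37  0.19  1.6  -0.    1.38 -0.22]
```

>>> {"name": "step_arm", "arguments": {
  "increments": [15, 0.07, 0.24, 0.3, -0.14, -0.03, 0.06, 15, 0, 0, 0.6, 0, 0, 0, 15, 0, 0, 0.6, 0, 0, 0, 15, 0, 0, 0.5, 0, 0, 0, 15, 0, 0, 0, 0, 0, 0]
}}

```text
time: 36.65
position: [0.5906, -0.1395, 0.1379]
ee_rot: [-2.382, -2.045, 0.003]
wrist_force: [-0.3, 0.9, -1.2]
finger_gap: 0.0317
```

Run:
```python
from h import *
go((.5918,-.1402,.0952),80.8)
im=ctrl.get_image('side')[:,:,::-1];cv2.imwrite(f"pics/side7.png",im)
cv2.imwrite('pics/c7.png',cv2.resize(im[60:220,190:350],(600,600),interpolation=2))
```

```text
pos [ 0.5906 -0.1395  0.1379] t 36.65 gap 31.7 F [-0.3  0.9 -1.2]
shift u [-0.01  0.04  1.07] turn u [-0.02 -0.    0.06] joints [-0.36  0.27  1.67 -0.    1.21 -0.21]
```

View pics/c7.png

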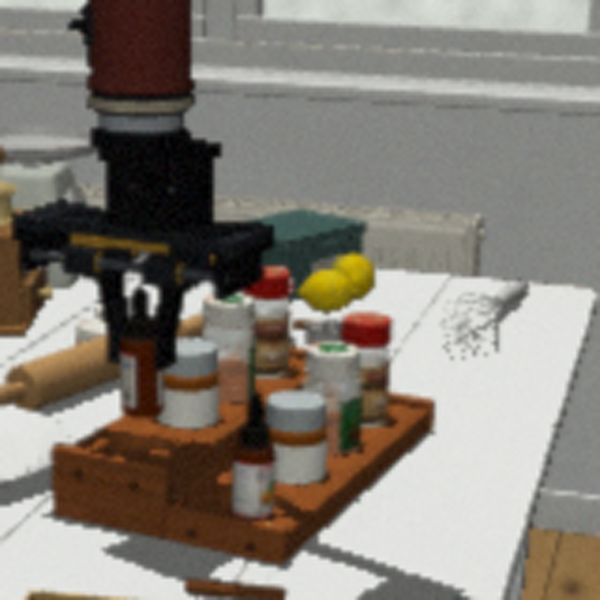

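The dropper hangs upright (crop (140,375)) over the first back well. Lowering.

>>> {"name": "step_arm", "arguments": {
  "increments": [15, -0.01, 0.02, 0.3, -0.02, 0, 0.05, 15, 0, -0.02, 0.3, 0, 0, 0, 15, 0, -0.02, 0.2, 0, 0, 0, 15, 0, 0, 0, 0, 0, 0]
}}

```text
time: 37.1
position: [0.5923, -0.1406, 0.1081]
ee_rot: [2.385, 2.036, 0.005]
wrist_force: [-1.0, -0.0, -1.3]
finger_gap: 0.0318
```

```bash
python3 -c "
from h import *
go((.5918,-.1402,.0952),80.8)"
```

```text
pos [ 0.5923 -0.1406  0.1081] t 37.1 gap 31.8 F [-1.  -0.  -1.3]
shift u [ 0.01 -0.02  0.32] turn u [0.05 0.01 0.02] joints [-0.36  0.3   1.69  0.    1.15 -0.21]
```

>>> {"name": "step_arm", "arguments": {
  "increments": [15, 0, -0.02, 0.14, 0.05, 0.01, 0.02, 15, 0, 0, 0.1, 0, 0, 0, 15, 0, 0, 0.03, 0, 0, 0]
}}

```text
time: 37.4
position: [0.5922, -0.1408, 0.0975]
ee_rot: [2.392, 2.036, 0.001]
wrist_force: [-0.7, 0.8, -2.2]
finger_gap: 0.0312
```

>>> {"name": "step_arm", "arguments": {
  "increments": [15, 0, 0, 0.04, 0, 0, 0]
}}

```text
time: 37.5
position: [0.5924, -0.1408, 0.096]
ee_rot: [2.391, 2.036, 0.001]
wrist_force: [0.7, -0.6, -0.7]
finger_gap: 0.0314
```

>>> {"name": "step_arm", "arguments": {
  "increments": [15, 0, 0, 0.04, 0, 0, 0]
}}

```text
time: 37.6
position: [0.5926, -0.141, 0.0951]
ee_rot: [2.391, 2.035, 0.001]
wrist_force: [-5.3, 0.8, 10.4]
finger_gap: 0.0317
```

>>> {"name": "step_arm", "arguments": {
  "increments": [15, 0, 0, -0.02, 0, 0, 0, 45, 0, 0, 0, 0, 0, 0, 55, 0, 0, 0, 0, 0, 0, 65, 0, 0, 0, 0, 0, 0, 70, 0, 0, 0, 0, 0, 0, 70, 0, 0, -0.3, 0, 0, 0, 70, 0, 0, -0.5, 0, 0, 0, 70, 0, 0, -0.7, 0, 0, 0, 70, 0, 0, -0.8, 0, 0, 0, 70, 0, 0, -0.8, 0, 0, 0]
}}

```text
time: 38.6
position: [0.5897, -0.1399, 0.2215]
ee_rot: [-2.388, -2.032, 0.005]
wrist_force: [0.5, -0.2, -0.2]
finger_gap: 0.0696
```

```bash
python3 -c "
from h import *
go((.5,.2,.3),80.8)"
```

```text
pos [ 0.5897 -0.1399  0.2215] t 38.6 gap 69.6 F [ 0.5 -0.2 -0.2]
shift u [ 8.03 -3.58 -1.93] turn u [-0.05 -0.01  0.  ] joints [-0.36  0.19  1.59  0.    1.36 -0.2 ]
```

Move away for a clear view.

>>> {"name": "step_arm", "arguments": {
  "increments": [70, 0, 0, -0.6, 0, 0, 0, 70, 0.5, -0.2, -0.4, 0, 0, 0, 70, 0.8, -0.4, -0.2, 0, 0, 0, 70, 0.8, -0.4, 0, 0, 0, 0, 70, 0.8, -0.4, 0, 0, 0, 0, 70, 0.8, -0.4, 0, 0, 0, 0, 70, 0.8, -0.4, 0, 0, 0, 0, 70, 0.8, -0.4, 0, 0, 0, 0, 70, 0.8, -0.4, 0, 0, 0, 0, 70, 0.8, -0.4, 0, 0, 0, 0]
}}

```text
time: 39.6
position: [0.502, 0.1591, 0.2902]
ee_rot: [2.389, 2.016, 0.02]
wrist_force: [0.1, -0.9, -0.7]
finger_gap: 0.07
```

Run:
```python
from h import *
for n in("side","top"):
    im=ctrl.get_image(n)[:,:,::-1];cv2.imwrite(f"pics/{n}8.png",im)
a=cv2.imread('pics/side8.png')[120:220,190:320];b=cv2.imread('pics/top8.png')[145:235,270:405]
cv2.imwrite('pics/c8.png',cv2.resize(a,None,fx=6,fy=6,interpolation=2));cv2.imwrite('pics/c8b.png',cv2.resize(b,None,fx=5.9,fy=5.9,interpolation=2))
```

```text
(no output)
```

View pics/c8.png

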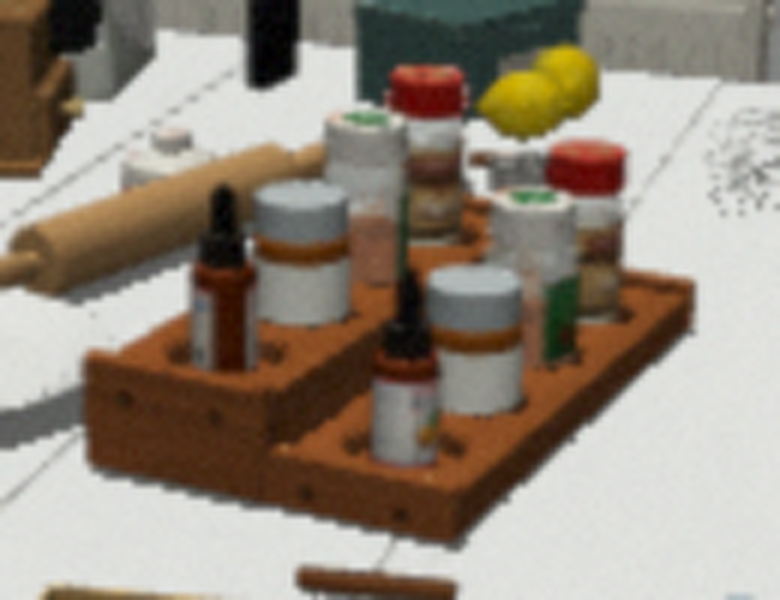

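View pics/c8b.png

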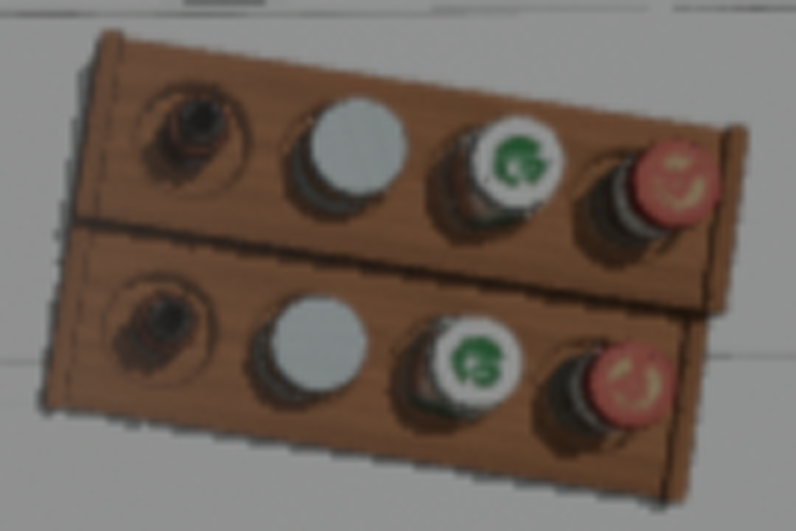

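Run:
```python
from h import *
u=lambda p,s,o:((p[0]+.5)/s-.5+o[0],(p[1]+.5)/s-.5+o[1])
for n,a,b,z in[('red',(676,183),(428,78),.144),('herb',(517,162),(366,120),.136),('squat',(358,146),(301,193),.114),('drop',(204,118),(223,188),.14)]:
    p,e=tri(ray('top',*u(a,5.9,(270,145))),ray('side',*u(b,6,(190,120))));print(n,p.round(4),'expected z',z,round(e,4))
print(ctrl.get_state()['joint_vel'].round(3))
```

```text
red [ 0.5551 -0.3731  0.1414] expected z 0.144 0.0005
herb [ 0.5677 -0.295   0.135 ] expected z 0.136 0.0005
squat [ 0.5793 -0.2186  0.1139] expected z 0.114 0.0005
drop [ 0.5916 -0.1375  0.1376] expected z 0.14 0.0025
[-0.064  0.011 -0.003 -0.046 -0.009 -0.063]
```

Tops match jars standing on the well floor, and the front row is unchanged. Handing in.

>>> {"name": "step_arm", "arguments": {
  "increments": [70, 0, 0, 0, 0, 0, 0, 70, 0, 0, 0, 0, 0, 0, 70, 0, 0, 0, 0, 0, 0]
}}

```text
time: 40.0
position: [0.5018, 0.1606, 0.2921]
ee_rot: [2.383, 2.022, 0.024]
wrist_force: [-0.0, 0.2, -0.1]
finger_gap: 0.0701
```

```bash
python3 -c "
from cell import ctrl
print(ctrl.hand_in())"
```

```text
the job is handed in; nothing more can be done
None
```

All four new jars are standing in the back row, each directly behind the jar in use of its own kind. From +y to -y the order is dropper, squat, herb, red. I moved them one at a time in the order red, herb, squat, dropper, and handed in at about 40 s of the 112 s allowed.

- **Setting down:** I lowered each jar until the wrist force showed 10–15 N of contact, then opened the fingers. Contact came at the tool height expected for the well floor.
- **Back row:** in the last pictures all four stand upright, within about 3 mm of their well centres. Measured from both cameras, the herb and squat tops are within 1 mm of their fully-down heights. The red and dropper tops came out 2.4–2.6 mm low, which is within my reading error.
- **Front row:** the front jars look unmoved in both views.
- **Small disagreements:** the finger opening on each jar differed by 1–2 mm from the stated diameters. The two views of the dropper disagreed by 2.5 to 4 mm on its thin teat. No check failed.

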